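Fetch the parts bin from the latched bay and stack it

ROBOT

A 6-joint arm with a two-finger parallel gripper is mounted at the origin on a cart in front of the work surface, level with it; the furniture and walls round the work are solid. World frame = base frame: x ahead of the robot, y to its left, z up, the work surface at z = 0. Lengths are in mm, angles in rad, forces in N, time in s.
With the tool pointing down it reaches from about 300 to 775 mm from the base axis. Payload 14.6 kg.
Tool frame: the origin (TCP) lies midway between the tips of the shut fingers; the grasp point (between the pads) lies hold_point_z behind it (hold_point_z is the distance from the TCP to the grasp point, in mm); z points along the fingers, y is the direction in which the jaws open and shut (so a half turn about z gives the same grasp; the last joint's range is limited). The gripper opens to 94 mm and grips with 3 to 60 N. Pads are 16 mm wide; open, the fingers measure 119 mm over their backs; the gripper's body (75 mm by 177 mm) begins 78 mm behind the grasp point.
Start: joints at [1.165, 0.3, 1.521, -0, 1.321, -0.067], TCP at [182.793, 518.725, 205.446] pointing down, gripper open.
Joint ranges: [-3.03, 3.03], [-0.79, 2.21], [0.23, 2.52], [-1.04, 4.18], [0, 3.07], [-2.55, 2.55]. Speed limits (rad/s): [2.22, 2.22, 2.57, 3.14, 3.14, 3.14].

INTERFACE

Orientations are given as a unit quaternion [w, x, y, z].
In Python, from workcell import get_obs, snapshot, get_calibration, job_done, hold_point_z gives the robot as it stands.
- The arm moves only by the shell command python3 -m crank 'ROWS' [OPENING] [FORCE]. ROWS is JSON, a list of rows, each a list of 6 numbers: the shift along the tool's x, y, z in units of 0.02 m (1.0 is 0.02 m), then the turn, a rotation vector about the tool's x, y, z in units of 5 degrees (1.0 is 5 degrees). A call has 1 to 5 rows; each row shifts and turns the commanded pose from where the row before left it, along the tool's axes as they then stand; what a row does not reach is not made up. A row lasts 1/12 s, in which the tool goes at most 41.7 mm and 7.16 degrees, less where a joint would pass 70% of its speed; a pose out of reach is approached as far as the arm can. A call with a number of a shift or a turn outside -1 to 1 is refused whole. A call with a gripper value outside its range is refused whole. OPENING is the closure, from 0 (fully open) to 1 (shut), set as the call begins (- or left out, the last holds). The fingers move at their own pace and stop on an object; FORCE is the grip in N (left out, the last holds). Time passes only in rows, so rows that do not move let the fingers close. It gives the time, the measured TCP pose, the force and the opening at its end, in the units of the state.
- get_obs(): the state, without advancing time (a new reading comes with each control period).
- snapshot(name): name is "side" or "top"; returns the picture (384x512x3 uint8, red, green, blue); there is no depth.
- get_calibration(name): a dict with "vfov" (degrees; the focal length in pixels is half the picture's height over the tangent of half this angle, whatever the lens; pixels are square), "cx", "cy" (the principal point, pixels), "dist_coeffs" ([k1, k2, p1, p2, k3] as OpenCV has them; the pictures are not rectified), "origin" and "rotation" of the camera in the world. Camera axes: x right, y down, z forward; pixel columns grow to the right and rows downward; lengths in mm; the calibration is good to about 2 mm. A picture is of the moment at which its call begins. get_calibration takes no time and is no camera call.
- job_done(): hands the job in, once; it reports no verdict.
The state is a dict: "time": time; "joint_positions": joint angles; "dq": joint speeds; "joint_efforts": joint torques, N m; "tool_pos": TCP position; "tcp_rot": TCP orientation; "wrist_force": force on the tool from outside, world axes, zero at the start; "torque": the same for the moment, N m; "grip_width": opening from 0.0 (shut) to 1.0 (fully open).
Only numpy, scipy, OpenCV 4.12 (cv2) and the standard library are available. Lean on these libraries where they do the work, as an engineer would, in place of code of your own. Each camera call takes 0.05 s, during which the arm holds its last target.

TASK

Lift the thumb latch bar of the small hooded bay out of its catch and swing the gate wide open. Take the lidded bin out of the bay by its pull fin and stack it on the matching bin that stands on the bench, so that the recesses in its underside drop fully over the two lugs of the lid below. Leave the gate open, do not shove the lower bin about, and do not disturb the glue tin, the black iron block or the pliers.

Things in the scene. Friction and masses are not known exactly. Their poses are not given: they have to be found in the camera images.
- bay: Fixed plywood bay, 110 deep (x) x 130 wide (y) x 148 mm high; origin at the centre of its underside, open front towards its own -x. Floor 30 mm up. Inside 110 mm wide, side cheeks 10 mm thick: 66 mm high from the front (x = -55 mm) back to x = -20 mm, full height behind that. Back wall's inner face at x = +45 mm.
- hood_edge (a point): Middle of the lower front edge of the bay's hood (roof): in the bay's frame x = -27, y = 0, z = 136 mm. The hood is 12 mm thick and covers everything behind this edge (+x).
- catch_lip (a point): Middle of the top of the upright steel lip of the catch, at the bay's front left: in the bay's frame x = -82.5, y = 71, z = 66 mm. The lip (6 mm thick, 12 mm wide) stands in front of the end of the latch bar and keeps the gate shut until the bar is lifted over it.
- gate (a joint): Opening angle of the gate, rad: 0 shut, up to 2.3; swings out towards the robot, counter-clockwise from above about gate_hinge; stays where left (light friction). A board 10 mm thick, 40 mm high, 32 to 72 mm above the bench, running along the bay's +y from the hinge when shut.
- gate_hinge (a point): Point on the gate's upright hinge line, half way up the gate, at the front right corner of the bay: in the bay's frame x = -62, y = -66, z = 52 mm.
- gate_edge (a point): Top corner of the gate's free edge: 123 mm from the hinge line, 72 mm above the bench, at the middle of the board's thickness.
- latch_bar (a joint): Angle of the gravity latch bar, rad: 0 level in the catch, grows as its free end is lifted, up to 0.6. Steel, 5 mm thick, 12 mm high, 110 mm long from its pivot on the gate's outer face (36 mm from the hinge line, 54 mm above the bench). Its end must rise 18 mm (0.19 rad) to pass over the lip. Falls back by its weight (80 g) when let go.
- latch_knob (a point): Middle of the stem of the latch bar's thumb knob: a round steel stem, 12 mm diameter, 36 mm long, sticking straight out from the gate, ended by an 18 mm disc 6 mm thick. 58 mm from the bar's pivot, 94 mm from the hinge line; when latched 54 mm above the bench, 35 mm in front of the middle of the gate board. Its x axis points along the stem into the gate.
- bin: Grey lidded bin in the bay, 60 x 60 mm, 68 mm high (lid 63 x 63), 0.18 kg; origin at the centre of its underside. Two lid lugs 30 (x) x 10 (y) x 6 mm high at y = +-16 mm; below them in the underside two recesses 35 x 15, 8 mm deep. Its fin, towards the gate and close to the hood, is best gripped with the tool tilted 35 to 45 degrees back towards the robot.
- bin_fin (a point): Centre of the upright pull fin on the front of the bin in the bay: in the bin's frame x = -45, y = 0, z = 52 mm. The fin is 31 (x, outward) x 10 (y, thickness) x 28 mm (z); the bin's front face is at x = -31.5 mm, so grip the outer part of the fin lest the fingertips push the bin back.
- base_bin: The matching bin, same shape (fin on its own -x side), heavy (0.8 kg), standing on the bench; origin at the centre of its underside. With the other bin stacked and locked on it, that one's origin lies 68 mm above this one (74 mm if it only rides on the lugs).
- glue_tin: Bystander: dark green tin, 66 mm in diameter, 60 mm high; origin at the centre of its underside.
- dapping_block: Bystander: black iron block 45 x 60 x 42 mm; origin at the centre of its underside.
- flat_pliers: Bystander: plain grey pliers, 55 x 138 x 11 mm, lying flat; origin at the centre of the underside.

How it is judged (in metres and radians):
On the way, in this order (a step that is already met when the one before it is completed fails the run):
1. the latch bar is lifted while the gate is still shut (value of joint latch_bar above 0.1 rad and value of joint gate below 0.15 rad).
2. the gate is swung open with the bin still in the bay (value of joint gate above 1.2 rad and distance of bin from where it was at the start of the episode below 0.03 m), for 0.1 s.
At the end, for the whole second after the job is handed in: The gate stands open by more than 1.2 rad; the bin sits upright (within 0.06 rad) on the base bin, which stands on the bench, with its recesses fully over the lugs: its origin 65 to 70.5 mm above the base bin's, within 6 mm sideways, aligned within 0.2 rad (either way round), at rest (value of joint gate above 1.2 rad and z of bin in the frame of base_bin between 0.065 and 0.0705 m and horizontal distance between bin and base_bin below 0.006 m and angle between the x axis of bin and the x axis of base_bin, either way round below 0.2 rad and angle between each of bin, base_bin's own z axis and vertical below 0.06 rad and height (world z) of base_bin below 0.01 m and linear speed of bin below 0.02 m/s); the robot touches nothing.
It fails at once if a bystander (glue tin, iron block, pliers) is moved more than 30 mm (distance of any of glue_tin, dapping_block, flat_pliers from where it was at the start of the episode above 0.03 m).
It fails at once if the base bin is shoved more than 50 mm (distance of base_bin from where it was at the start of the episode above 0.05 m).
It also fails if it takes over 72 s, if anything falls off the work surface, if the arm or the gripper's body presses on something with over 40 N, if the wrist force passes 120 N, or if a joint passes its speed limit or range.

## Working session

There is one attempt and no reset: what is moved stays moved. The work goes in short steps, Python scripts to look and compute and a shell command to move; the robot and the scene stay as the last step left them, time stands still between calls to the robot, and variables do not carry over. Pictures are saved under pics/ and viewed, and the job is handed in when it is done.

```bash
ls; mkdir -p pics
python3 - <<'E'
from workcell import *
import cv2
print(get_obs(), hold_point_z if not callable(hold_point_z) else hold_point_z())
for n in("side","top"):
    im=snapshot(n); cv2.imwrite(f"pics/{n}0.png",im[:,:,::-1]); print(get_calibration(n))
E
```

```text
pics
{'time': 0.0, 'joint_positions': array([ 1.16540307e+00,  3.00493269e-01,  1.52157095e+00,  2.10349432e-05,
        1.32067036e+00, -6.66116073e-02]), 'dq': array([ 5.52704755e-06, -6.87552112e-04, -1.97789937e-03, -1.29555707e-04,
       -6.92698405e-04,  1.02584673e-03]), 'joint_efforts': array([-3.48988069e-03, -5.31794751e+01, -3.52736771e+01,  7.06623774e-02,
        2.43997585e-02, -8.42062036e-05]), 'tool_pos': array([182.69043487, 518.50581115, 204.87844605]), 'tcp_rot': array([-1.43407316e-04,  1.68584468e-01,  9.85687045e-01, -5.52752889e-04]), 'wrist_force': array([-0.221535  , -0.43181757,  0.56737036]), 'torque': array([-0.02790766,  0.03321879,  0.00976193]), 'grip_width': 0.9996154592194009} 18.8
{'vfov': 57.55635895160331, 'cx': 258.4094648010797, 'cy': 195.1103823782807, 'dist_coeffs': array([-0.07908026,  0.        ,  0.        ,  0.        ,  0.        ]), 'origin': array([ 193.13393782, 1063.90403332,  798.49273162]), 'rotation': array([ 0.06472563, -0.11379328,  0.85993091, -0.4933361 ])}
{'vfov': 45.381955414700364, 'cx': 256.4445417677465, 'cy': 196.35027988769428, 'dist_coeffs': array([-0.09609353,  0.        ,  0.        ,  0.        ,  0.        ]), 'origin': array([-233.51757097, -358.54162634, 1671.72795489]), 'rotation': array([-0.18957771,  0.80346955, -0.54976375,  0.12750214])}
```

View pics/side0.png

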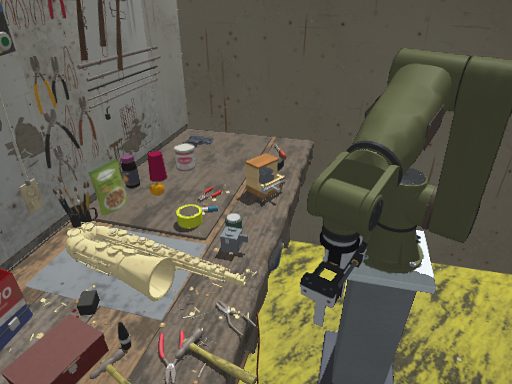

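View pics/top0.png

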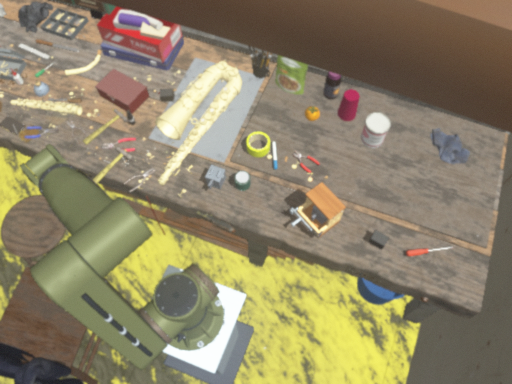

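```bash
cat > h.py <<'E'
import numpy as np, cv2
from scipy.spatial.transform import Rotation as R
from workcell import *
def cam(n):
    c=get_calibration(n); f=192/np.tan(np.radians(c['vfov']/2))
    K=np.array([[f,0,c['cx']],[0,f,c['cy']],[0,0,1]])
    q=np.array(c['rotation']); M=R.from_quat(q[[1,2,3,0]]).as_matrix()
    return K,np.array(c['dist_coeffs']),np.array(c['origin']),M
def proj(n,P):
    K,d,o,M=cam(n); P=np.atleast_2d(np.array(P,float))
    rv=cv2.Rodrigues(M.T)[0]; return cv2.projectPoints(P,rv,-M.T@o,K,d)[0][:,0]
def ray(n,uv):
    K,d,o,M=cam(n); u=cv2.undistortPoints(np.array([[uv]],float),K,d)[0,0]
    v=M@np.array([u[0],u[1],1]); return o,v/np.linalg.norm(v)
def atz(n,uv,z):
    o,v=ray(n,uv); return o+v*(z-o[2])/v[2]
def tri(uvs):
    A=0;b=0
    for n,uv in uvs.items():
        o,v=ray(n,uv);Q=np.eye(3)-np.outer(v,v);A=A+Q;b=b+Q@o
    return np.linalg.solve(A,b)
def crop(n,box,s,name,im=None,pts=None):
    im=snapshot(n)[:,:,::-1] if im is None else im
    x0,y0,x1,y1=box
    c=cv2.resize(np.ascontiguousarray(im[y0:y1,x0:x1]),None,fx=s,fy=s,interpolation=cv2.INTER_CUBIC)
    for x in range((x0+9)//10*10,x1,10):
        cv2.line(c,(int((x+.5-x0)*s),0),(int((x+.5-x0)*s),5),(0,0,255),1); cv2.putText(c,str(x),(int((x-x0)*s)-8,15),0,.35,(0,0,255),1)
    for y in range((y0+9)//10*10,y1,10):
        cv2.line(c,(0,int((y+.5-y0)*s)),(5,int((y+.5-y0)*s)),(0,0,255),1); cv2.putText(c,str(y),(6,int((y-y0)*s)+4),0,.35,(0,0,255),1)
    if pts is not None:
        for p in pts: cv2.circle(c,(int((p[0]+.5-x0)*s),int((p[1]+.5-y0)*s)),2,(255,0,255),-1)
    cv2.imwrite(f"pics/{name}.png",c)
E
python3 - <<'E'
from h import *
crop("side",(225,140,305,215),9,"s1",cv2.imread("pics/side0.png"))
crop("top",(275,170,355,245),9,"t1",cv2.imread("pics/top0.png"))
crop("side",(200,200,260,260),9,"s2",cv2.imread("pics/side0.png"))
crop("top",(195,155,260,205),9,"t2",cv2.imread("pics/top0.png"))
E
```

```text
(no output)
```

View pics/s1.png

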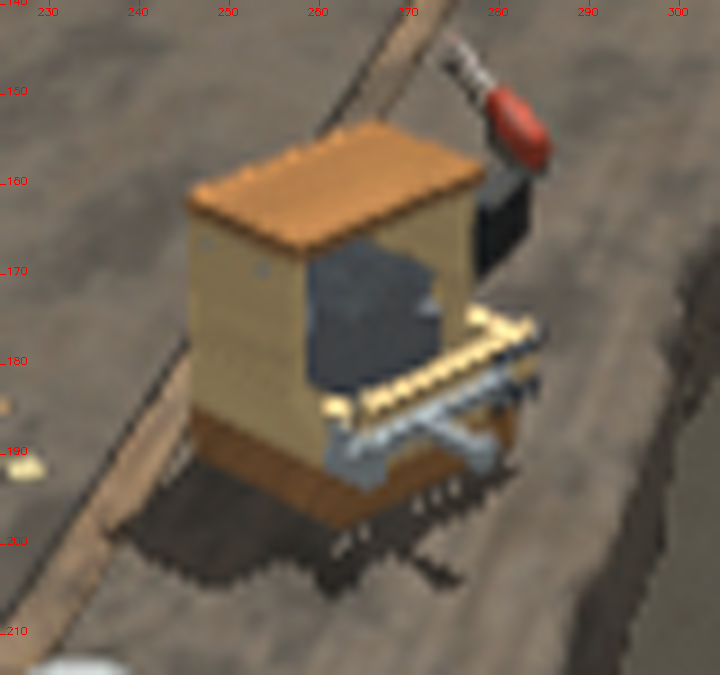

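View pics/t1.png

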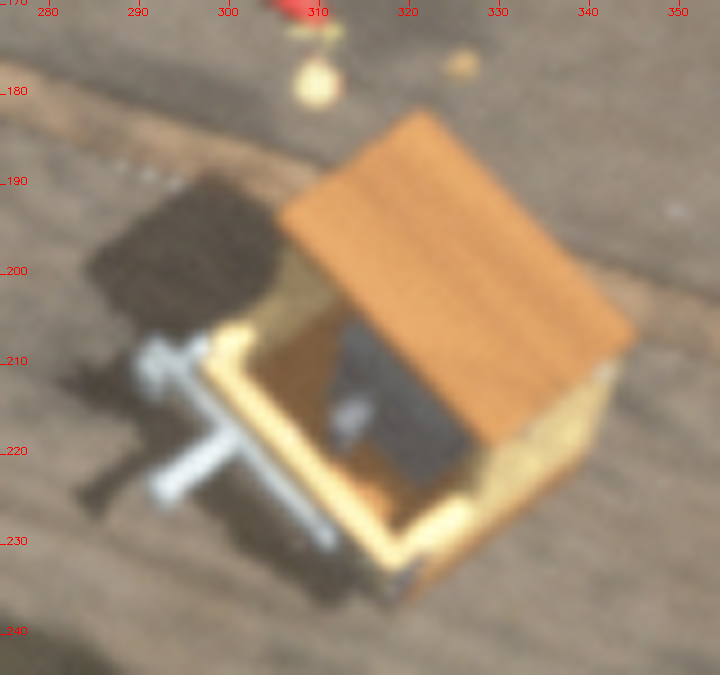

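View pics/s2.png

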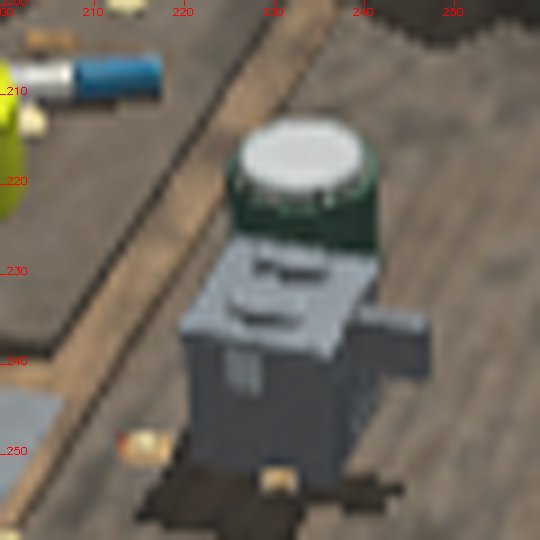

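View pics/t2.png

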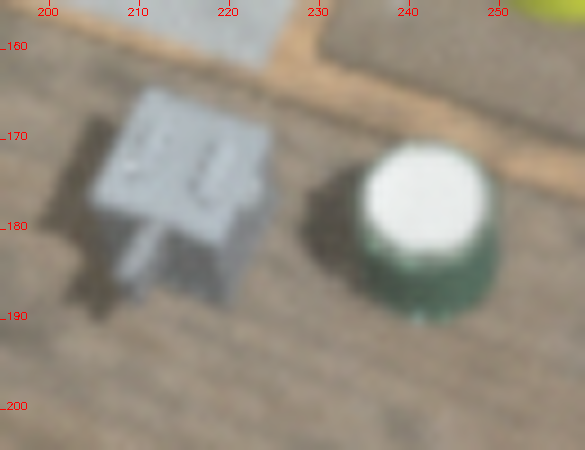

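```bash
cat > fit.py <<'E'
from h import *
from scipy.optimize import least_squares
def T(p,P): 
    c,s=np.cos(p[2]),np.sin(p[2]); P=np.array(P,float)
    return np.c_[c*P[:,0]-s*P[:,1]+p[0], s*P[:,0]+c*P[:,1]+p[1], P[:,2]]
def fit(obs,p0):
    def r(p):
        o=[]
        for n,L in obs.items():
            pr=proj(n,T(p,[l[0] for l in L])); o.append((pr-np.array([l[1] for l in L])).ravel())
        return np.concatenate(o)
    s=least_squares(r,p0,loss='soft_l1'); return s.x,r(s.x)
E
python3 - <<'E'
from fit import *
print(atz('top',(305.5,193.7),148),atz('top',(329.5,219.5),148))
bay={'top':[((-27,65,148),(305.5,193.7)),((55,65,148),(321.3,182)),((55,-65,148),(345.3,206.5)),((-27,-65,148),(329.5,219.5))],
'side':[((-27,65,148),(258.5,167)),((55,65,148),(246,161.5)),((55,-65,148),(266.5,153.5)),((-27,-65,148),(278,158.5)),((-55,65,0),(262.5,198.5)),((55,65,0),(246.5,189))]}
a=atz('top',(305.5,193.7),148);b=atz('top',(329.5,219.5),148);d=a-b
for k in (bay,{'top':bay['top']},{'side':bay['side']}):
    x,r=fit(k,[*(a+b)[:2]/2,np.arctan2(d[1],d[0])-np.pi/2]); print(x.round(3),r.reshape(-1,2).round(1).tolist())
lid=[(-31.5,31.5,68),(31.5,31.5,68),(31.5,-31.5,68),(-31.5,-31.5,68)]
# base: top view: fin at (208,186)
bb={'top':list(zip(lid,[(204.5,177.5),(211.3,165),(224.5,169.5),(218.8,182.3)])),
'side':[(lid[0],(236.5,239.3)),(lid[1],(219.5,236.2)),(lid[2],(226,226.5)),(lid[3],(241.5,229))]}
for k in (bb,{'top':bb['top']},{'side':bb['side']}):
    c=atz('top',(215,173.5),68)
    for y0 in (0,-.7,.7):
        x,r=fit(k,[*c[:2],y0]); print(x.round(3),(r**2).sum().round(2),r.reshape(-1,2).round(1).tolist())
# tin
print('tin',atz('top',(242,176),60),atz('side',(233,218),60))
E
```

```text
[ 545.8672844  -244.84196987  148.        ] [ 478.08647803 -359.46015375  148.        ]
[ 5.34286e+02 -3.14413e+02 -5.32000e-01] [[-0.2, 0.4], [0.4, 0.1], [-0.0, 0.0], [-0.7, -0.2], [-0.0, -0.5], [-0.5, -0.7], [-0.5, -0.9], [1.0, -0.7], [0.3, 0.1], [-0.4, 0.9]]
[ 5.34584e+02 -3.14944e+02 -5.22000e-01] [[-0.1, 0.5], [0.3, 0.0], [0.2, -0.2], [-0.4, -0.3]]
[ 532.975 -311.563   -0.549] [[-0.2, -0.2], [-0.4, -0.5], [-0.0, -0.6], [1.3, -0.3], [0.1, 0.4], [-0.4, 1.0]]
[ 5.42351e+02  1.30613e+02 -5.00000e-03] 4.24 [[-0.5, -0.4], [-0.8, -0.6], [0.2, -0.2], [-0.4, -0.1], [0.3, -0.5], [0.0, -0.4], [-0.3, -0.8], [0.9, -0.6]]
[ 5.42351e+02  1.30613e+02 -5.00000e-03] 4.24 [[-0.5, -0.4], [-0.8, -0.6], [0.2, -0.2], [-0.4, -0.1], [0.3, -0.5], [0.0, -0.4], [-0.3, -0.8], [0.9, -0.6]]
[ 5.42351e+02  1.30613e+02 -5.00000e-03] 4.24 [[-0.5, -0.4], [-0.8, -0.6], [0.2, -0.2], [-0.4, -0.1], [0.3, -0.5], [0.0, -0.4], [-0.3, -0.8], [0.9, -0.6]]
[541.462 128.556  -0.   ] 0.76 [[-0.1, -0.0], [-0.5, -0.3], [0.6, 0.1], [0.1, 0.2]]
[541.462 128.556  -0.   ] 0.76 [[-0.1, -0.0], [-0.5, -0.3], [0.6, 0.1], [0.1, 0.2]]
[541.462 128.556 -12.566] 0.76 [[-0.1, -0.0], [-0.5, -0.3], [0.6, 0.1], [0.1, 0.2]]
[ 5.42098e+02  1.33864e+02 -1.10000e-02] 0.96 [[0.0, 0.1], [-0.3, 0.2], [-0.4, -0.3], [0.7, -0.0]]
[ 5.42098e+02  1.33864e+02 -1.10000e-02] 0.96 [[0.0, 0.1], [-0.3, 0.2], [-0.4, -0.3], [0.7, -0.0]]
[ 5.42098e+02  1.33864e+02 -1.10000e-02] 0.96 [[0.0, 0.1], [-0.3, 0.2], [-0.4, -0.3], [0.7, -0.0]]
tin [574.26748234  24.45844859  60.        ] [568.24503928  34.18751872  60.        ]
```

```bash
cat > ov.py <<'E'
from fit import *
def boxl(x0,x1,y0,y1,z0,z1):
    L=[]
    P=[(x,y,z) for x in(x0,x1) for y in (y0,y1) for z in (z0,z1)]
    for i in range(8):
        for b in (1,2,4):
            if not i&b: L.append((P[i],P[i|b]))
    return L
def gate(th=0):
    L=boxl(-5,5,0,123,-20,20)+boxl(-12,-7,36,146,-4,8)+boxl(-59,-15,92,96,0,4)
    c,s=np.cos(th),np.sin(th)
    f=lambda p:(c*p[0]-s*p[1]-62,s*p[0]+c*p[1]-66,p[2]+52)
    return [(f(a),f(b)) for a,b in L]
BAY=boxl(-27,55,-65,65,136,148)+boxl(-55,-20,-65,-55,0,66)+boxl(-55,-20,55,65,0,66)+boxl(-20,55,-65,65,0,136)
BIN=boxl(-31.5,31.5,-31.5,31.5,60,68)+boxl(-30,30,-30,30,0,60)+boxl(-60.5,-31.5,-5,5,38,66)+boxl(-15,15,11,21,68,74)+boxl(-15,15,-21,-11,68,74)
def overlay(n,im,box,s,name,items):
    x0,y0,x1,y1=box
    c=cv2.resize(np.ascontiguousarray(im[y0:y1,x0:x1]),None,fx=s,fy=s,interpolation=cv2.INTER_CUBIC)
    for p,L,col,dz in items:
        for a,b in L:
            q=T(p,[a,b]); q[:,2]+=dz; q=(proj(n,q)+.5-[x0,y0])*s
            cv2.line(c,tuple(q[0].astype(int)),tuple(q[1].astype(int)),col,1,cv2.LINE_AA)
    cv2.imwrite(f"pics/{name}.png",c)
E
python3 - <<'E'
from ov import *
p=[534.3,-314.4,-.53]; b=[542,130.6,0]
it=[(p,BAY,(255,0,255),0),(p,gate(),(0,255,0),0)]
for n,bx,bx2 in(("side",(225,140,305,215),(200,200,260,260)),("top",(275,170,355,245),(195,155,260,205))):
    im=cv2.imread(f"pics/{n}0.png"); overlay(n,im,bx,9,n+"o1",it); overlay(n,im,bx2,9,n+"o2",[(b,BIN,(255,0,255),0)])
i=[cv2.imread(f"pics/{n}.png") for n in ("sideo1","topo1")]
cv2.imwrite("pics/o1.png",cv2.resize(np.hstack(i),(800,375),interpolation=cv2.INTER_AREA))
E
```

```text
(no output)
```

View pics/sideo1.png

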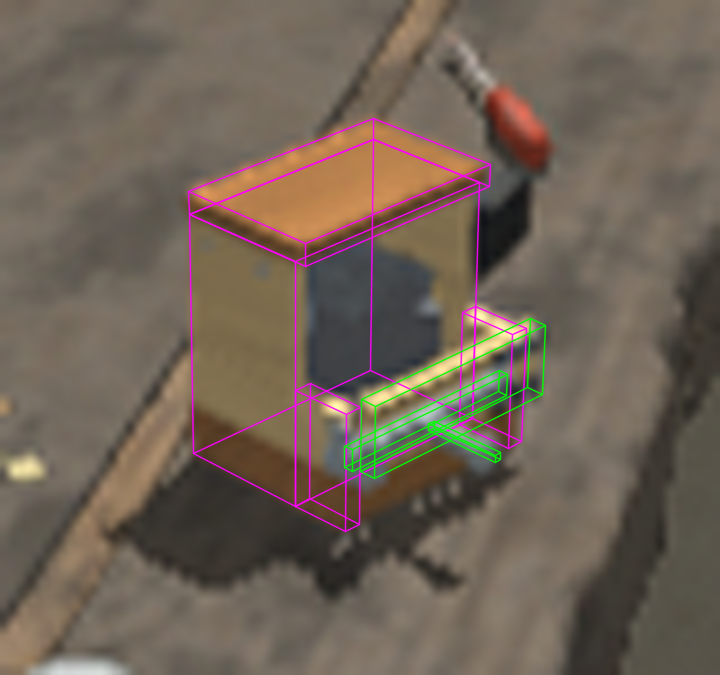

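View pics/topo1.png

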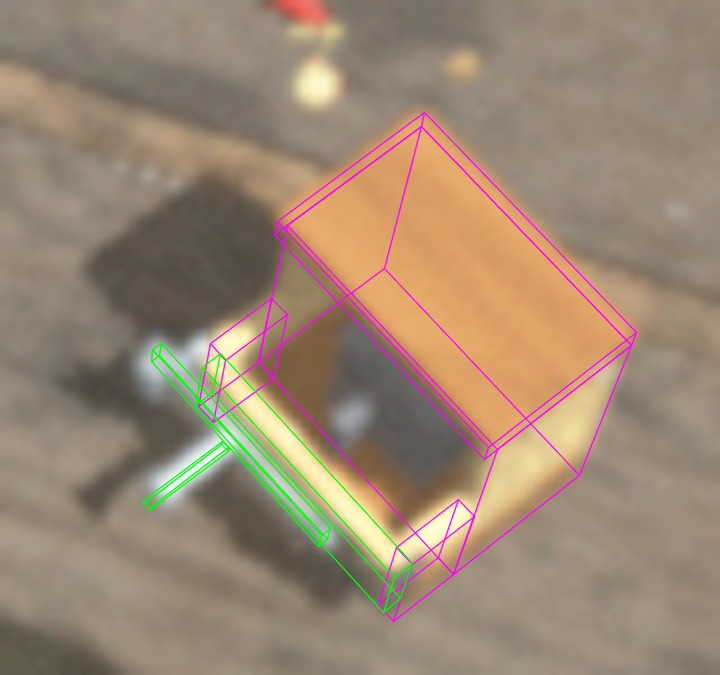

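View pics/sideo2.png

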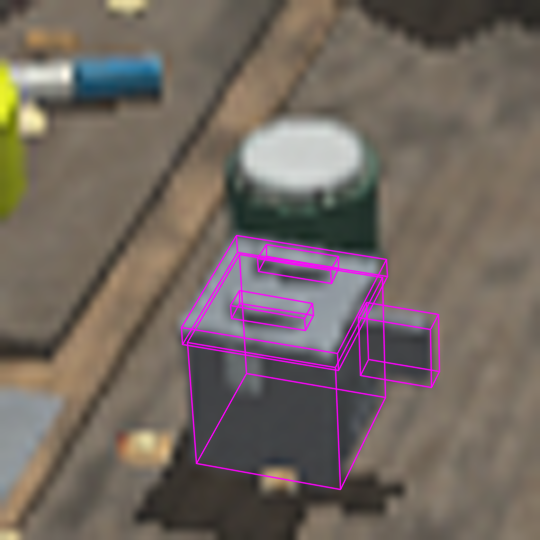

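View pics/topo2.png

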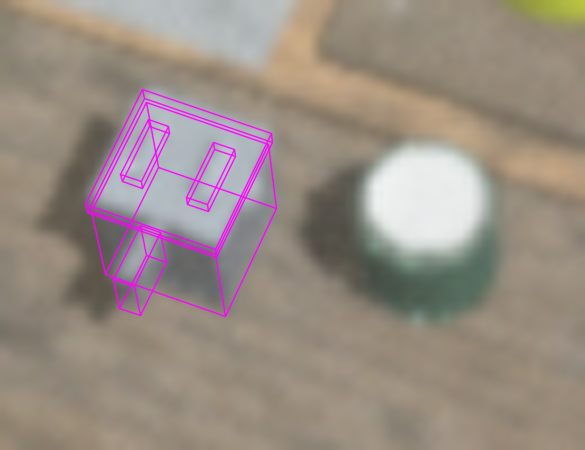

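```bash
for i in 1 2 3; do python3 -m crank '[[0,0,0,0,0,1],[0,0,0,0,0,1],[0,0,0,0,0,1],[0,0,0,0,0,1],[0,0,0,0,0,1]]' 0 ; done; python3 -m crank '[[0,0,0,0,0,1],[0,0,0,0,0,1],[0,0,0,0,0,1],[0,0,0,0,0,0]]' 0
cat > plan.py <<'E'
from h import *
import sys
def cur():
    o=get_obs(); q=np.array(o['tcp_rot']); return np.array(o['tool_pos']),R.from_quat(q[[1,2,3,0]]),o
def delta(goal,Rg=None):
    p,r,o=cur(); d=r.inv().apply(np.array(goal)-p)/20
    w=np.zeros(3) if Rg is None else np.degrees((r.inv()*Rg).as_rotvec())/5
    print('tcp',p.round(1),'x',r.apply([1,0,0]).round(3),'y',r.apply([0,1,0]).round(3),'z',r.apply([0,0,1]).round(3)); print('shift units(tool)',d.round(2),'turn units',w.round(2)); return d,w
E
python3 - <<'E'
from plan import *
delta((466.5,-242,205)); print(cur()[2]['joint_positions'].round(3))
E
```

```text
time: 0.52
tool_pos: [182.7, 518.6, 205.1]
tcp_rot: [-0.0, 0.38, 0.925, -0.0]
wrist_force: [0.7, -0.6, 0.2]
grip_width: 1.001
time: 0.93
tool_pos: [182.7, 518.6, 205.1]
tcp_rot: [0.0, 0.571, 0.821, -0.0]
wrist_force: [-0.2, -0.2, -0.3]
grip_width: 1.001
time: 1.35
tool_pos: [182.7, 518.6, 205.1]
tcp_rot: [0.0, 0.735, 0.678, -0.0]
wrist_force: [-0.5, 0.3, 0.1]
grip_width: 1.002
time: 1.68
tool_pos: [182.7, 518.6, 205.1]
tcp_rot: [0.0, 0.817, 0.576, -0.0]
wrist_force: [-0.1, 0.1, -0.1]
grip_width: 1.0
tcp [182.7 518.6 205.1] x [ 0.336  0.942 -0.001] y [ 0.942 -0.336 -0.   ] z [-0.    -0.001 -1.   ]
shift units(tool) [-3.104e+01  2.615e+01  3.000e-02] turn units [0. 0. 0.]
[1.165 0.3   1.521 0.    1.321 1.508]
```

```bash
for i in 1 2 3 4 5 6; do python3 -m crank '[[-1,0.843,0,0,0,0],[-1,0.843,0,0,0,0],[-1,0.843,0,0,0,0],[-1,0.843,0,0,0,0],[-1,0.843,0,0,0,0]]' | sed -n 2p ; done; python3 -m crank '[[-1,0.843,0,0,0,0],[0,0,0,0,0,1],[0,0,0,0,0,1],[0,0,0,0,0,1],[0,0,0,0,0,1]]'; for i in 1 2 3; do python3 -m crank '[[0,0,0,0,0,1],[0,0,0,0,0,1],[0,0,0,0,0,1],[0,0,0,0,0,1],[0,0,0,0,0,1]]'|sed -n 2p; done
python3 - <<'E'
from plan import *
a=-.53-np.pi/2 # tool y
Rg=R.from_matrix(np.array([[np.cos(a+np.pi/2),np.sin(a+np.pi/2),0],[np.cos(a),np.sin(a),0],[0,0,-1]]).T)
delta((466.5,-242,130),Rg); print(cur()[2]['joint_positions'].round(3))
E
```

```text
tool_pos: [229.2, 395.2, 205.2]
tool_pos: [275.4, 272.8, 205.4]
tool_pos: [321.7, 150.5, 205.5]
tool_pos: [368.0, 28.1, 205.5]
tool_pos: [414.3, -94.3, 205.4]
tool_pos: [460.6, -216.6, 205.2]
time: 4.6
tool_pos: [469.5, -239.9, 205.1]
tcp_rot: [-0.0, 0.904, 0.427, -0.0]
wrist_force: [-0.4, -0.5, -0.0]
grip_width: 1.0
tool_pos: [469.6, -239.7, 205.2]
tool_pos: [469.6, -239.7, 205.2]
tool_pos: [469.6, -239.7, 205.3]
tcp [ 469.6 -239.7  205.3] x [ 0.91  -0.414 -0.   ] y [-0.414 -0.91  -0.   ] z [-0.  0. -1.]
shift units(tool) [-0.09  0.17  3.76] turn units [-0.    0.    1.18]
[-0.541  0.25   1.585  0.     1.307  1.456]
```

```bash
python3 -m crank '[[-0.09,0.17,0.76,0,0,0],[0,0,1,0,0,0],[0,0,1,0,0,0.6],[0,0,1,0,0,0.58],[0,0,0,0,0,0]]'
python3 - <<'E'
from ov import *
p=[534.3,-314.4,-.53]
for n,bx in(("side",(225,130,305,215)),("top",(265,170,355,245))):
    im=snapshot(n)[:,:,::-1]; cv2.imwrite(f"pics/{n}1.png",im); crop(n,bx,8,n+"1c",im)
E
```

```text
time: 6.27
tool_pos: [465.1, -241.2, 126.7]
tcp_rot: [-0.001, 0.965, -0.261, -0.003]
wrist_force: [-1.8, -0.1, -1.2]
grip_width: 0.997
```

View pics/side1c.png

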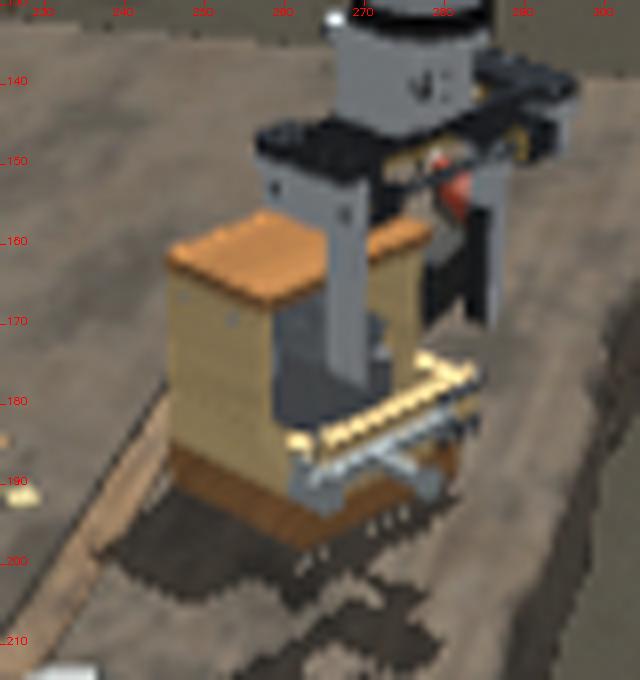

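View pics/top1c.png

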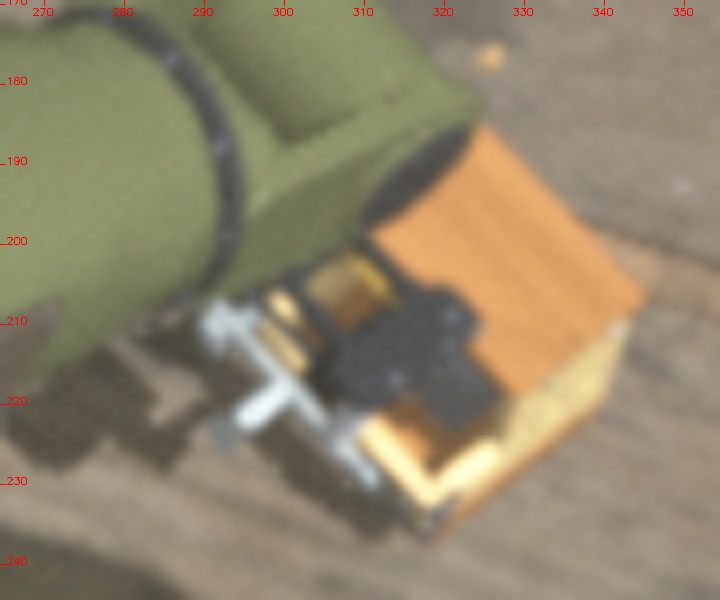

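Run:
```python
from plan import *
p,r,o=cur(); print(p,o['wrist_force'].round(1))
for s in(47,59.5,-47,-59.5):
  for z in (0,):
    print(s,[proj('side',r.apply([x,s,0])+p).round(1).tolist() for x in(-8,8)])
P=np.array([534.3,-314.4,0])
print('knob',proj('side',(466.5,-242,54)),proj('top',(466.5,-242,54)))
```

```text
[ 466.56734685 -242.03560578  130.41415032] [0.1 0.2 0.8]
47 [[[284.6, 169.8]], [[281.8, 168.6]]]
59.5 [[[286.5, 168.9]], [[283.7, 167.7]]]
-47 [[[269.6, 176.8]], [[266.8, 175.5]]]
-59.5 [[[267.5, 177.8]], [[264.8, 176.5]]]
knob [[275.42067588 188.28078764]] [[295.9326314  221.75402721]]
```

```bash
python3 -m crank '[[0.1,0,0,0,0,0],[0.1,0,0,0,0,0],[0,0,0.6,0,0,0],[0,0,0.7,0,0,0],[0,0,0.7,0,0,0]]' 0.6 20|sed -n 2,5p
python3 - <<'E'
from plan import *
delta((470,-244,35))
E
```

```text
tool_pos: [470.8, -244.5, 91.0]
tcp_rot: [0.0, 0.965, -0.261, 0.001]
wrist_force: [-0.1, -0.1, -0.3]
grip_width: 0.687
tcp [ 470.8 -244.5   91. ] x [ 0.864 -0.504  0.002] y [-0.504 -0.864  0.   ] z [ 0.002 -0.001 -1.   ]
shift units(tool) [-0.06 -0.    2.8 ] turn units [0. 0. 0.]
```

```bash
python3 -m crank '[[0,0,0.5,0,0,0],[0,0,0.5,0,0,0],[0,0,0.5,0,0,0],[0,0,0.5,0,0,0],[0,0,0.5,0,0,0]]' |sed -n 2,5p;  python3 -m crank '[[0,0,0.3,0,0,0],[0,0,0,0,0,0]]' |sed -n 2,5p
python3 - <<'E'
from ov import *
for n,bx in(("side",(235,150,295,215)),("top",(265,180,345,245))):
    im=snapshot(n)[:,:,::-1]; crop(n,bx,9,n+"2c",im)
E
```

```text
tool_pos: [470.3, -244.2, 39.7]
tcp_rot: [0.0, 0.965, -0.261, 0.0]
wrist_force: [-1.2, -0.5, 0.4]
grip_width: 0.404
tool_pos: [469.6, -243.8, 32.9]
tcp_rot: [-0.0, 0.965, -0.261, -0.001]
wrist_force: [-0.3, 0.4, -0.7]
grip_width: 0.4
```

View pics/side2c.png

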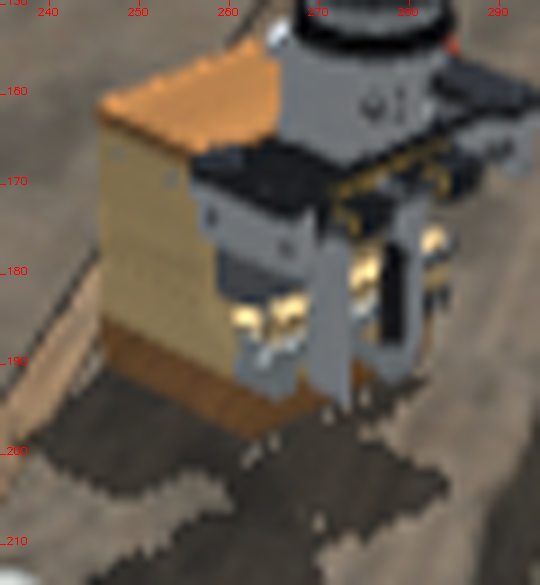

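View pics/top2c.png

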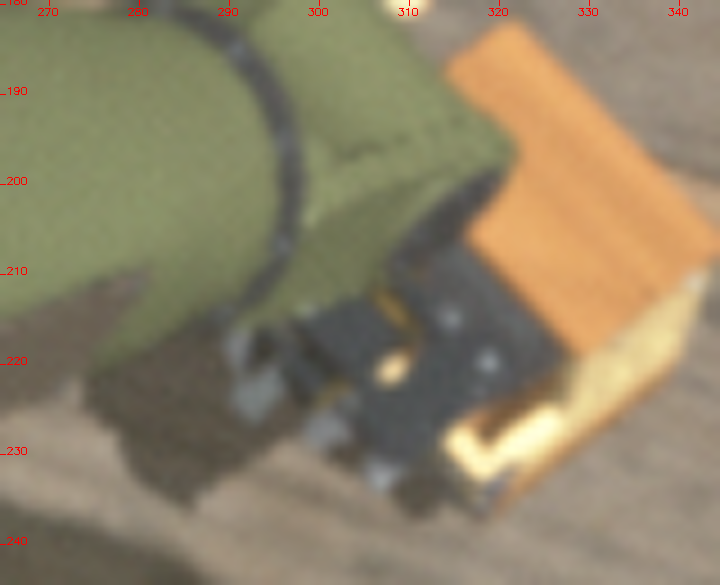

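```bash
python3 -m crank '[[0,0,0,0,0,0],[0,0,0,0,0,0],[0,0,0,0,0,0],[0,0,0,0,0,0],[0,0,0,0,0,0]]' 1 15|sed -n 2,5p;python3 -m crank '[[0,0,0,0,0,0],[0,0,0,0,0,0],[0,0,0,0,0,0]]' |sed -n 2,5p
```

```text
tool_pos: [470.6, -241.5, 34.3]
tcp_rot: [-0.002, 0.965, -0.262, -0.0]
wrist_force: [4.7, 19.4, 5.3]
grip_width: 0.124
tool_pos: [470.6, -241.6, 34.4]
tcp_rot: [-0.002, 0.965, -0.261, -0.0]
wrist_force: [4.7, 21.2, 4.6]
grip_width: 0.124
```

```bash
python3 -m crank '[[0,-0.13,0,0,0,0],[0,0,0,0,0,0]]' - 25|sed -n 2,5p;python3 -m crank '[[0,0,-0.2,0,0,0],[0,0.01,-0.22,0,0,0],[0,0.03,-0.22,0,0,0],[0,0.07,-0.22,0,0,0],[0,0,0,0,0,0]]' |sed -n 2,5p
```

```text
tool_pos: [471.7, -241.5, 34.5]
tcp_rot: [-0.0, 0.965, -0.261, 0.0]
wrist_force: [1.6, 4.1, 1.9]
grip_width: 0.116
tool_pos: [470.6, -243.7, 52.6]
tcp_rot: [-0.0, 0.965, -0.262, 0.0]
wrist_force: [2.6, 7.8, -1.1]
grip_width: 0.118
```

```bash
for i in 1 2; do python3 -m crank '[[-0.197,0.077,0,0,0,-0.5],[-0.197,0.077,0,0,0,-0.5],[-0.197,0.077,0,0,0,-0.5],[-0.197,0.077,0,0,0,-0.5],[-0.197,0.077,0,0,0,-0.5]]' |sed -n 2,5p; done
python3 - <<'E'
from ov import *
for n,bx in(("side",(235,140,315,215)),("top",(255,170,345,245))):
    im=snapshot(n)[:,:,::-1]; crop(n,bx,8,n+"3c",im)
E
```

```text
tool_pos: [449.0, -241.3, 51.9]
tcp_rot: [-0.001, 0.988, -0.154, -0.0]
wrist_force: [0.8, 13.2, 2.1]
grip_width: 0.118
tool_pos: [427.5, -243.8, 51.6]
tcp_rot: [-0.002, 0.999, -0.045, -0.001]
wrist_force: [-2.3, 16.7, 3.9]
grip_width: 0.115
```

View pics/side3c.png

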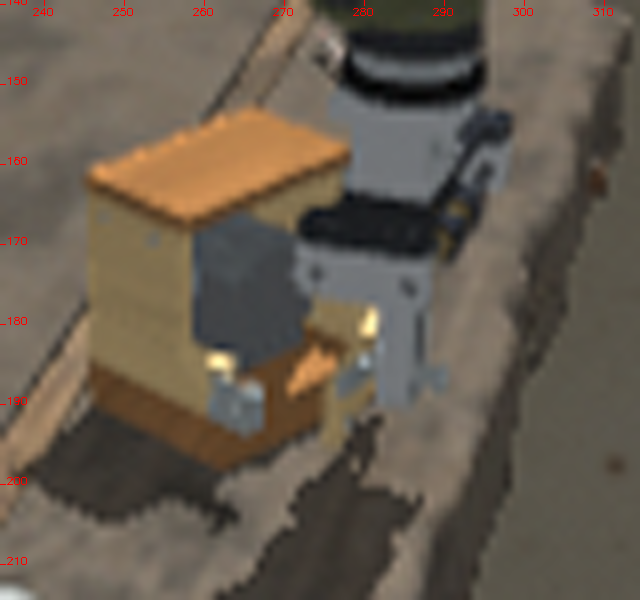

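View pics/top3c.png

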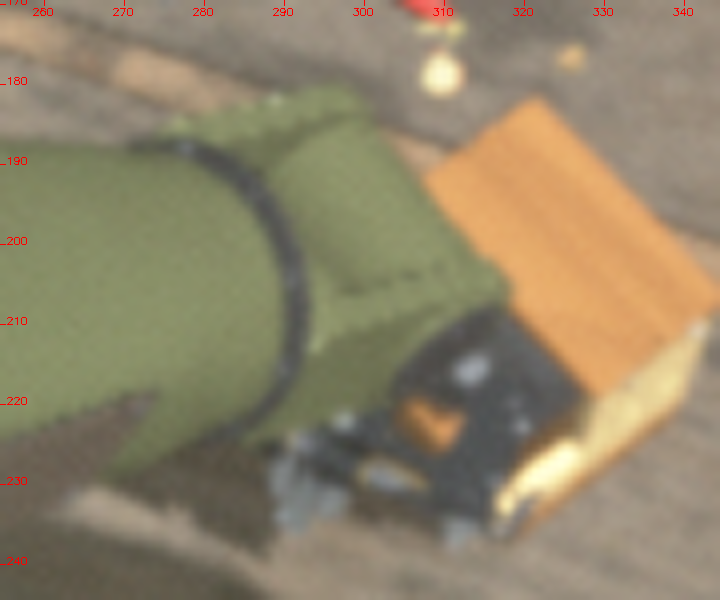

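```bash
python3 -m crank '[[-0.4,0.04,0,0,0,-1],[-0.4,0.16,0,0,0,-1],[-0.4,0.16,0,0,0,-1],[-0.4,0.16,0,0,0,-1],[-0.4,0.16,0,0,0,-1]]' |sed -n 2,5p;  python3 - <<'E'
from plan import *
print(cur()[2]['wrist_force'].round(1),cur()[1].apply([0,1,0]),cur()[2]['joint_positions'].round(2))
E
```

```text
tool_pos: [389.6, -262.2, 51.9]
tcp_rot: [-0.0, 0.985, 0.173, -0.0]
wrist_force: [-0.7, 3.3, -0.5]
grip_width: 0.119
[-0.7  3.3 -0.5] [ 3.41064762e-01 -9.40039736e-01 -3.50014360e-04] [-0.67  0.32  1.89 -0.    0.93  0.55]
```

```bash
for i in 1 2; do python3 -m crank '[[-0.4,0.16,0,0,0,-1],[-0.4,0.16,0,0,0,-1],[-0.4,0.16,0,0,0,-1],[-0.4,0.16,0,0,0,-1],[-0.4,0.16,0,0,0,-1]]' |sed -n 2,5p; done
python3 -m crank '[[0,0,0.2,0,0,0],[0,0,0.2,0,0,0],[0,0,0.2,0,0,0],[0,0,0.2,0,0,0],[0,0,0,0,0,0]]' |sed -n 2,5p
```

```text
tool_pos: [362.9, -295.8, 51.9]
tcp_rot: [-0.0, 0.924, 0.382, -0.0]
wrist_force: [-0.4, 3.6, -1.0]
grip_width: 0.119
tool_pos: [353.3, -337.7, 51.9]
tcp_rot: [0.0, 0.819, 0.573, -0.0]
wrist_force: [2.8, 3.2, -3.0]
grip_width: 0.12
tool_pos: [351.4, -336.6, 34.7]
tcp_rot: [-0.002, 0.821, 0.571, -0.001]
wrist_force: [-16.0, 1.5, -0.4]
grip_width: 0.119
```

```bash
python3 -m crank '[[0,0,0,0,0,0],[0,0,0,0,0,0],[0,0,-0.5,0,0,0],[0,0,-1,0,0,0],[0,0,-1,0,0,0]]' 0.65|sed -n 2,5p;  python3 -m crank '[[0,0,-1,0,0,0],[0,0,-1,0,0,0],[0,0,-1,0,0,0],[0,0,-1,0,0,0],[0,0,-1,0,0,0]]' |sed -n 2,5p;
python3 -m crank '[[0,0,-1,0,0,0],[-1,0,0,0,0,1],[-1,0,0,0,0,1],[-1,0,0,0,0,1],[-1,0,0,0,0,1]]' |sed -n 2,5p
python3 - <<'E'
from ov import *
from plan import *
for n,bx in(("side",(235,140,315,215)),("top",(265,170,355,245))):
    im=snapshot(n)[:,:,::-1]; cv2.imwrite(f"pics/{n}4.png",im);crop(n,bx,8,n+"4c",im)
print(cur()[2]['joint_positions'].round(2),cur()[2]['time'])
E
```

```text
tool_pos: [353.7, -337.2, 86.8]
tcp_rot: [0.0, 0.821, 0.571, -0.0]
wrist_force: [0.9, 0.4, 1.0]
grip_width: 0.344
tool_pos: [353.8, -337.2, 187.8]
tcp_rot: [0.001, 0.821, 0.571, 0.0]
wrist_force: [0.6, 0.2, -0.8]
grip_width: 0.349
tool_pos: [316.3, -408.5, 206.8]
tcp_rot: [0.001, 0.908, 0.418, 0.0]
wrist_force: [0.4, -0.5, 0.1]
grip_width: 0.348
[-0.98  0.22  1.61 -0.    1.3  -0.28] 12.6667
```

View pics/side4c.png

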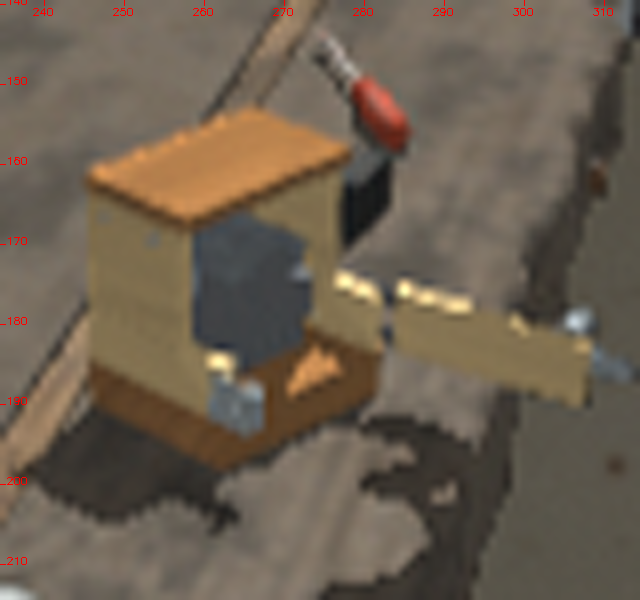

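View pics/top4c.png

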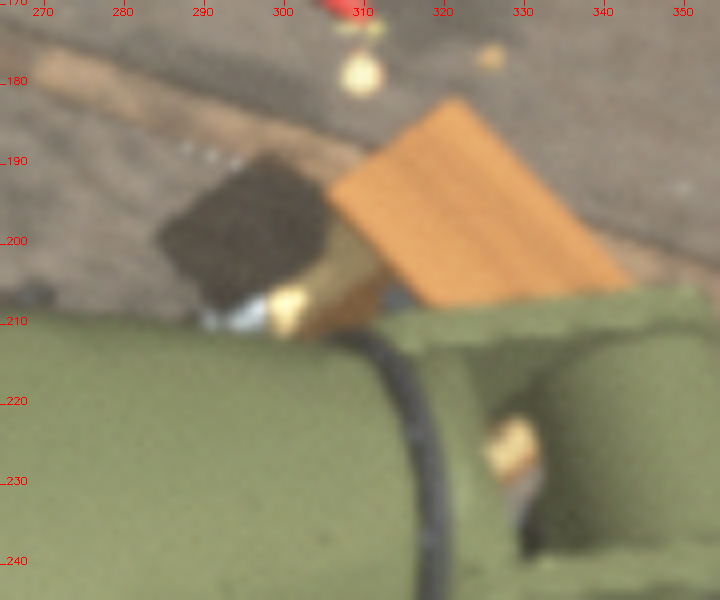

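Run:
```python
from ov import *
p=[535,-312.5,-.53]
# bin in bay frame guess: x such that? 
for n,src,bx in(("top","top0",(300,195,340,235)),("side","side4",(250,155,290,200))):
    im=cv2.imread(f"pics/{src}.png").astype(float); im=np.clip(255*(im/255)**.5*1.1,0,255).astype(np.uint8)
    crop(n,bx,16,src+"g",im)
```

```text
(no output)
```

View pics/top0g.png

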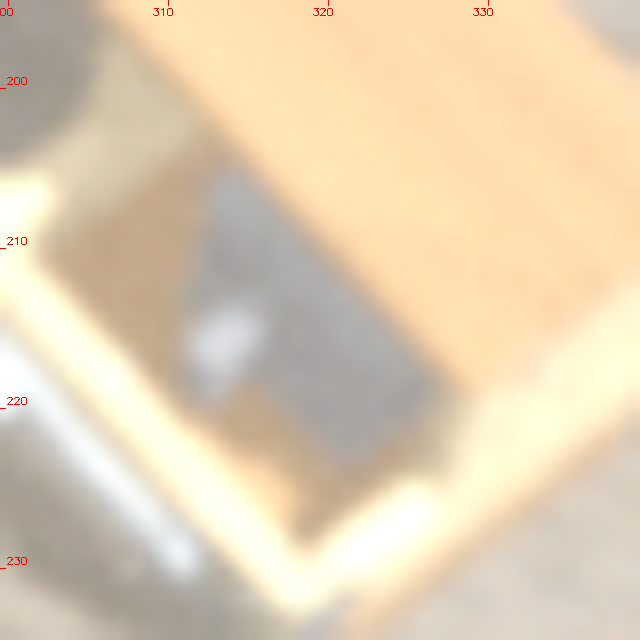

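View pics/side4g.png

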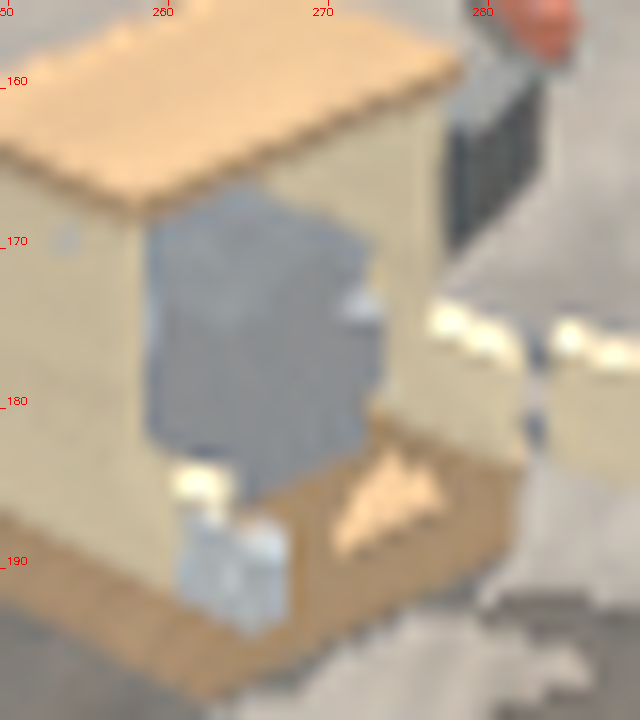

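Run:
```python
from ov import *
print(atz('top',(313.6,215.75),96),atz('side',(271.3,172.8),96))
p=[535,-312.5,-.53]
def L(x,y): return T(p,[(x,y,0)])[0,:2]
for w in (atz('top',(313.6,215.75),96),atz('side',(271.3,172.8),96)):
    c,s=np.cos(p[2]),np.sin(p[2]); d=w[:2]-p[:2]; print('local',c*d[0]+s*d[1],-s*d[0]+c*d[1])
b=[*L(10,-2),-.53]
for n,src,bx in(("top","top0",(300,195,340,235)),("side","side4",(250,155,290,200))):
    im=cv2.imread(f"pics/{src}.png").astype(float); im=np.clip(255*(im/255)**.5*1.1,0,255).astype(np.uint8)
    overlay(n,im,bx,16,src+"b",[(b,BIN,(255,0,255),30),(p,BAY,(0,200,0),0)])
```

```text
[ 495.46933509 -298.98196059   96.        ] [ 499.91110174 -302.05370685   96.        ]
local -40.94115681942476 -8.320609130245886
local -35.5558989996807 -8.725472387128859
```

View pics/top0b.png

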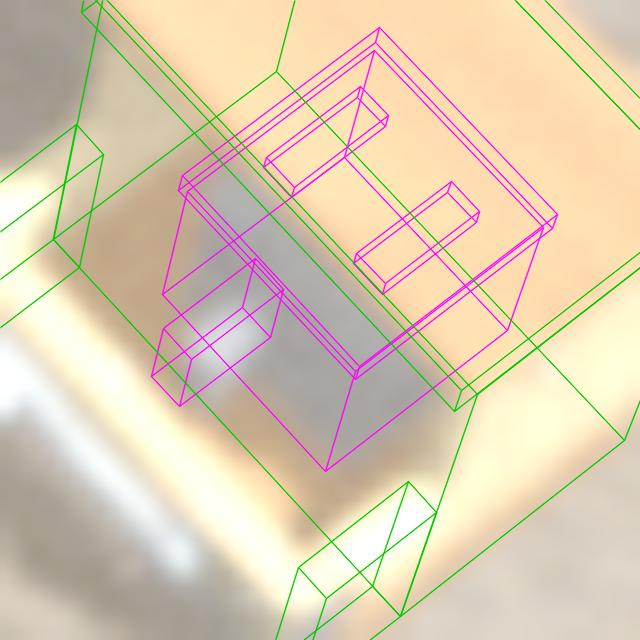

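View pics/side4b.png

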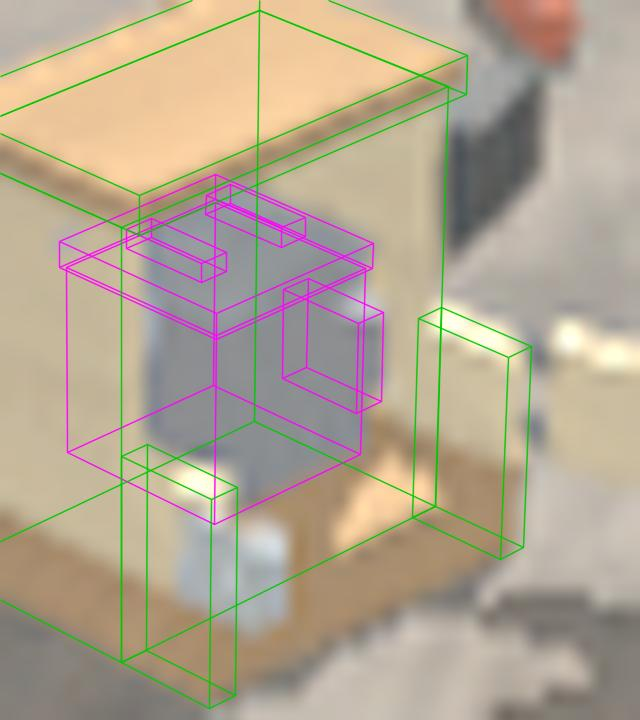

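```bash
cat >> h.py <<'E'
BIAS={'side':np.array([.7,.5]),'top':np.array([.45,-.5])}
_pr=proj
def proj(n,P): return _pr(n,P)+BIAS[n]
_ry=ray
def ray(n,uv): return _ry(n,np.array(uv)-BIAS[n])
E
python3 - <<'E'
from ov import *
bay={'top':[((-27,65,148),(305.5,193.7)),((55,65,148),(321.3,182)),((55,-65,148),(345.3,206.5)),((-27,-65,148),(329.5,219.5))],
'side':[((-27,65,148),(258.5,167)),((55,65,148),(246,161.5)),((55,-65,148),(266.5,153.5)),((-27,-65,148),(278,158.5)),((-55,65,0),(262.5,198.5)),((55,65,0),(246.5,189))]}
lid=[(-31.5,31.5,68),(31.5,31.5,68),(31.5,-31.5,68),(-31.5,-31.5,68)]
c9=lambda x0,y0,L:[(x0+a/9-.5,y0+b/9-.5) for a,b in L]
bb={'top':list(zip(lid,c9(195,155,[(92,202), (150,88), (272,130), (220,243)]))),
'side':list(zip([lid[1],lid[2],lid[3],lid[0]],c9(200,200,[(181,328),(240,240),(380,262),(330,356)])))}
for k in bay: bay[k]=[(a,(b[0]-.5,b[1]-.5)) for a,b in bay[k]]
for ob,x0 in((bay,[535,-312,-.53]),(bb,[542,130,0])):
  for k in (ob,{'top':ob['top']},{'side':ob['side']}):
    x,r=fit(k,x0); print(x.round(3),r.reshape(-1,2).round(1).tolist())
x,r=fit(bay,[535,-312,-.53]); print('knob pred',T(x,[(-97,28,54),(-62,-66,52)]))
p=x
b=[*T(p,[(16,-7,0)])[0,:2],p[2]]
for n,src,bx in(("top","top0",(300,195,340,235)),("side","side4",(250,155,290,200))):
    im=cv2.imread(f"pics/{src}.png").astype(float); im=np.clip(255*(im/255)**.5*1.1,0,255).astype(np.uint8)
    overlay(n,im,bx,16,src+"b",[(b,BIN,(255,0,255),30),(p,BAY,(0,200,0),0)])
E
```

```text
[ 536.637 -312.422   -0.54 ] [[0.5, -0.4], [1.2, -0.6], [0.6, -0.5], [-0.2, -0.9], [0.4, 0.6], [0.1, 0.4], [0.3, 0.2], [1.7, 0.5], [0.8, 1.2], [0.1, 1.9]]
[ 5.33305e+02 -3.11665e+02 -5.21000e-01] [[-0.1, 0.5], [0.4, 0.0], [0.2, -0.2], [-0.4, -0.3]]
[ 540.846 -319.837   -0.547] [[-0.2, -0.2], [-0.4, -0.5], [-0.1, -0.5], [1.1, -0.2], [0.1, 0.3], [-0.3, 1.0]]
[ 5.44047e+02  1.30526e+02 -9.00000e-03] [[-0.1, -0.7], [-0.0, -0.8], [0.7, -0.4], [0.1, -0.2], [0.1, 0.3], [-0.1, -0.1], [1.0, 0.2], [0.9, 0.2]]
[5.41625e+02 1.30100e+02 7.00000e-03] [[-0.2, -0.1], [-0.3, -0.2], [0.4, -0.1], [0.1, 0.3]]
[ 5.45925e+02  1.30017e+02 -2.30000e-02] [[-0.4, 0.0], [-0.4, -0.3], [0.6, 0.2], [0.2, 0.1]]
knob pred [[ 467.83420559 -238.53655302   54.        ]
 [ 449.52696963 -337.15625243   52.        ]]
```

View pics/top0b.png

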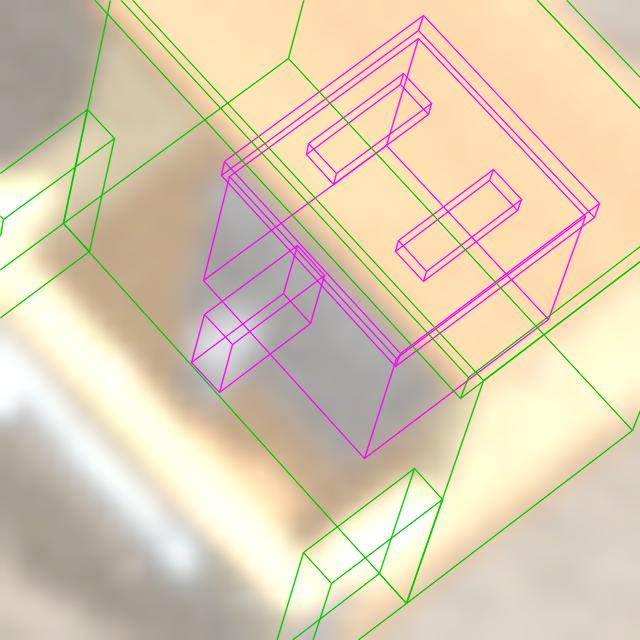

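View pics/side4b.png

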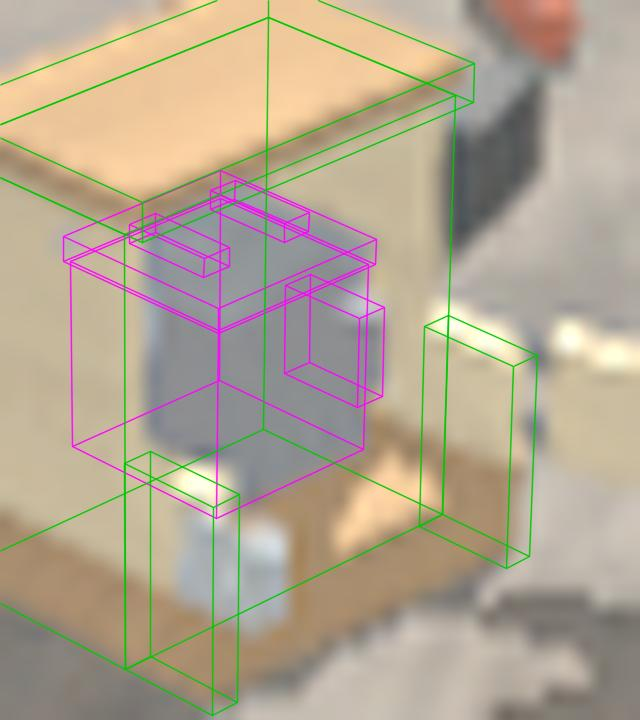

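```bash
cat >> plan.py <<'E'
def Rt(yaw,tilt): # tool y = -ey(yaw), tool z = sin(t) ex - cos(t) z
    ex=np.array([np.cos(yaw),np.sin(yaw),0]);ey=np.array([-np.sin(yaw),np.cos(yaw),0])
    z=np.sin(tilt)*ex-np.cos(tilt)*np.array([0,0,1]);y=-ey;x=np.cross(y,z)
    return R.from_matrix(np.c_[x,y,z])
E
python3 - <<'E'
from plan import *
delta((448,-270,207),Rt(-.53,0))
E
```

```text
tcp [ 315.4 -409.2  206.5] x [ 0.651  0.759 -0.001] y [ 0.759 -0.651  0.001] z [ 0.001 -0.001 -1.   ]
shift units(tool) [ 9.6   0.5  -0.03] turn units [ 0.02 -0.   15.94]
```

```bash
for i in 1 2; do python3 -m crank '[[0.96,0.05,0,0,0,0],[0.96,0.05,0,0,0,0],[0.96,0.05,0,0,0,0],[0.96,0.05,0,0,0,0],[0.96,0.05,0,0,0,0]]' 0.6 |sed -n 2p; done;  for i in 1 2 3; do python3 -m crank '[[0,0,0,0,0,1],[0,0,0,0,0,1],[0,0,0,0,0,1],[0,0,0,0,0,1],[0,0,0,0,0,1]]'|sed -n 2p; done
python3 -m crank '[[0,0,0,0,0,0.94],[0,0,0,0,1,0],[0,0,0,0,1,0],[0,0,0,0,1,0],[0,0,0,0,1,0]]'|sed -n 2p;python3 -m crank '[[0,0,0,0,1,0],[0,0,0,0,1,0],[0,0,0,0,1,0],[0,0,0,0,1,0],[0,0,0,0,0,0]]'
python3 - <<'E'
from plan import *
delta((448,-270,110),Rt(-.53,np.radians(40)))
print(cur()[2]['joint_positions'].round(2))
E
```

```text
tool_pos: [383.4, -336.4, 206.5]
tool_pos: [449.2, -266.2, 206.5]
tool_pos: [448.7, -266.9, 206.4]
tool_pos: [448.7, -267.0, 206.4]
tool_pos: [448.7, -267.0, 206.4]
tool_pos: [448.7, -267.1, 206.8]
time: 15.58
tool_pos: [447.3, -266.1, 204.9]
tcp_rot: [0.089, 0.907, -0.243, 0.332]
wrist_force: [0.2, -0.5, -1.0]
grip_width: 0.401
tcp [ 447.3 -266.1  204.9] x [ 0.662 -0.381  0.645] y [-0.499 -0.867  0.   ] z [ 0.559 -0.322 -0.764]
shift units(tool) [-2.96  0.15  3.71] turn units [-0.05 -0.03  0.07]
[-0.65 -0.1   2.12  0.2   0.43  1.29]
```

```bash
python3 -m crank '[[-0.74,0.04,0.93,0,0,0],[-0.74,0.04,0.93,0,0,0],[-0.74,0.04,0.93,0,0,0],[-0.74,0.03,0.92,0,0,0],[0,0,0,0,0,0]]'|sed -n 2,5p
python3 - <<'E'
from ov import *
from plan import *
for n,bx in(("side",(235,140,305,215)),("top",(265,170,355,245))):
    im=snapshot(n)[:,:,::-1]; cv2.imwrite(f"pics/{n}5.png",im);crop(n,bx,8,n+"5c",im)
delta((448,-270,110),Rt(-.53,np.radians(40)))
E
```

```text
tool_pos: [448.5, -270.0, 107.2]
tcp_rot: [0.086, 0.909, -0.243, 0.328]
wrist_force: [1.0, -0.1, -0.6]
grip_width: 0.4
tcp [ 449.7 -271.1  111.1] x [ 0.665 -0.383  0.641] y [-0.499 -0.867 -0.001] z [ 0.556 -0.319 -0.767]
shift units(tool) [-0.11 -0.   -0.02] turn units [-0.07  0.02  0.06]
```

View pics/side5c.png

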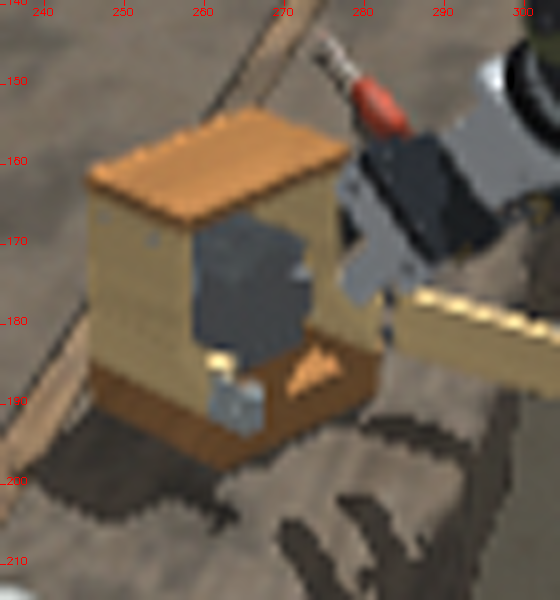

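View pics/top5c.png

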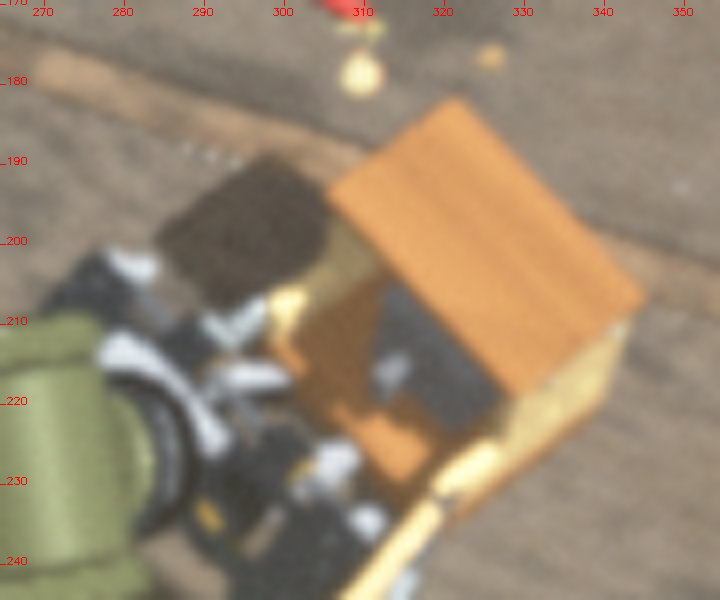

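```bash
python3 - <<'E'
from plan import *
import h
p,r,o=cur(); print(p)
for n in('side','top'):
  for s in(-19,-31,19,31):
    print(n,s,[h._pr(n,r.apply([x,s,0])+p).round(1).tolist()[0] for x in(-8,8)], h._pr(n,r.apply([8,s,-19])+p).round(1).tolist()[0])
E
python3 - <<'E'
from h import *
for n,bx in(("side",(265,155,305,195)),("top",(285,200,325,240))):
    crop(n,bx,16,n+"5d",cv2.imread(f"pics/{n}5.png"))
E
```

```text
[ 449.70842567 -271.08803018  111.11929666]
side -19 [[279.1, 177.1], [277.0, 174.0]] [279.2, 171.9]
side -31 [[277.2, 178.0], [275.2, 174.9]] [277.3, 172.8]
side 19 [[284.9, 174.3], [282.9, 171.3]] [285.1, 169.1]
side 31 [[286.7, 173.4], [284.7, 170.4]] [286.9, 168.3]
top -19 [[298.3, 220.0], [301.0, 217.0]] [298.8, 217.3]
top -31 [[296.2, 217.7], [298.9, 214.7]] [296.7, 215.0]
top 19 [[305.0, 227.4], [307.8, 224.3]] [305.7, 224.7]
top 31 [[307.2, 229.7], [310.0, 226.7]] [307.9, 227.1]
```

View pics/side5d.png

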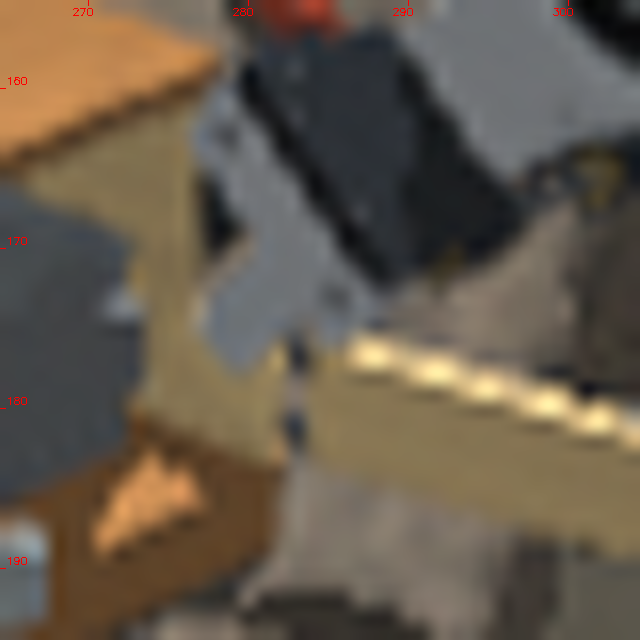

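View pics/top5d.png

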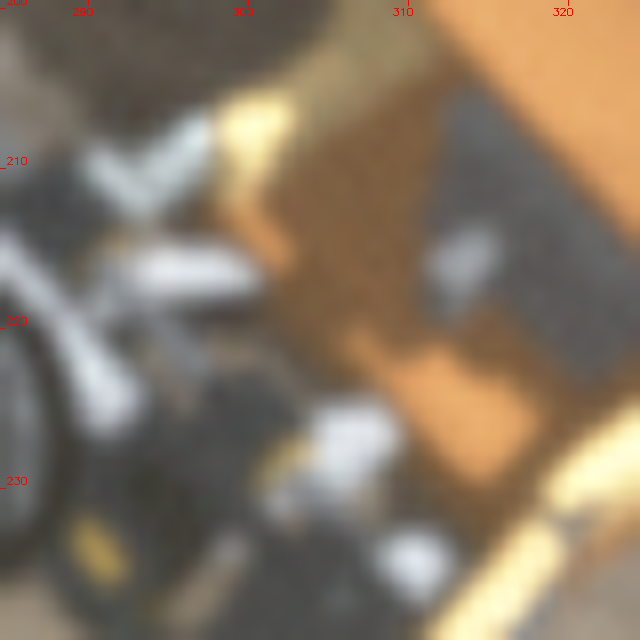

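```bash
cat >> h.py <<'E'
BIAS={'side':np.array([.9,.15]),'top':np.array([0,0.])}
E
python3 - <<'E'
from ov import *
bay={'top':[((-27,65,148),(305.5,193.7)),((55,65,148),(321.3,182)),((55,-65,148),(345.3,206.5)),((-27,-65,148),(329.5,219.5))],
'side':[((-27,65,148),(258.5,167)),((55,65,148),(246,161.5)),((55,-65,148),(266.5,153.5)),((-27,-65,148),(278,158.5)),((-55,65,0),(262.5,198.5)),((55,65,0),(246.5,189))]}
lid=[(-31.5,31.5,68),(31.5,31.5,68),(31.5,-31.5,68),(-31.5,-31.5,68)]
c9=lambda x0,y0,L:[(x0+a/9-.5,y0+b/9-.5) for a,b in L]
bb={'top':list(zip(lid,c9(195,155,[(92,202), (150,88), (272,130), (220,243)]))),
'side':list(zip([lid[1],lid[2],lid[3],lid[0]],c9(200,200,[(181,328),(240,240),(380,262),(330,356)])))}
for k in bay: bay[k]=[(a,(b[0]-.5,b[1]-.5)) for a,b in bay[k]]
for ob,x0 in((bay,[535,-312,-.53]),(bb,[542,130,0])):
  for k in (ob,{'top':ob['top']},{'side':ob['side']}):
    x,r=fit(k,x0); print(x.round(3),r.reshape(-1,2).round(1).tolist())
x,r=fit({'top':bay['top']},[535,-312,-.53]); print('knob pred',T(x,[(-97,28,54),(-62,-66,52)]))
for uv,n in (((313.6,215.75),'top'),((285+462/16-.5,200+260/16-.5),'top'),((271.8,173.5),'side')):
    w=atz(n,uv,96); c,s=np.cos(x[2]),np.sin(x[2]); d=w[:2]-x[:2]; print('fin patch',w,'local',c*d[0]+s*d[1],-s*d[0]+c*d[1])
b=[*T(x,[(13,-6,0)])[0,:2],x[2]]
for n,src,bx in(("top","top0",(300,195,340,235)),("side","side4",(250,155,290,200))):
    im=cv2.imread(f"pics/{src}.png").astype(float); im=np.clip(255*(im/255)**.5*1.1,0,255).astype(np.uint8)
    overlay(n,im,bx,16,src+"b",[(b,BIN,(255,0,255),30),(x,BAY,(0,200,0),0)])
E
```

```text
[ 5.38227e+02 -3.12748e+02 -5.37000e-01] [[0.3, -0.2], [0.9, -0.4], [0.3, -0.4], [-0.4, -0.8], [0.3, 0.2], [-0.1, -0.0], [0.1, -0.2], [1.5, 0.1], [0.7, 0.8], [0.0, 1.5]]
[ 5.35874e+02 -3.12598e+02 -5.22000e-01] [[-0.1, 0.5], [0.4, 0.0], [0.1, -0.2], [-0.4, -0.3]]
[ 540.79  -316.212   -0.547] [[-0.2, -0.2], [-0.4, -0.5], [-0.1, -0.5], [1.2, -0.3], [0.1, 0.3], [-0.3, 1.0]]
[ 5.45537e+02  1.30551e+02 -8.00000e-03] [[-0.4, -0.5], [-0.4, -0.5], [0.3, -0.3], [-0.2, 0.0], [-0.1, -0.1], [-0.3, -0.5], [0.8, -0.2], [0.7, -0.2]]
[5.44379e+02 1.29338e+02 7.00000e-03] [[-0.2, -0.1], [-0.3, -0.2], [0.4, -0.1], [0.1, 0.3]]
[ 5.45930e+02  1.32146e+02 -2.20000e-02] [[-0.4, 0.0], [-0.4, -0.3], [0.6, 0.1], [0.2, 0.1]]
knob pred [[ 465.73374554 -239.98072986   54.        ]
 [ 449.22995295 -338.91820926   52.        ]]
fin patch [ 495.46933509 -298.98196059   96.        ] local -41.815575803131864 -8.332214897824596
fin patch [ 495.16384644 -298.19153293   96.        ] local -42.47435316897716 -7.799193711749474
fin patch [ 500.38490992 -296.27326797   96.        ] local -38.90391559876989 -3.5340770806407207
```

View pics/top0b.png

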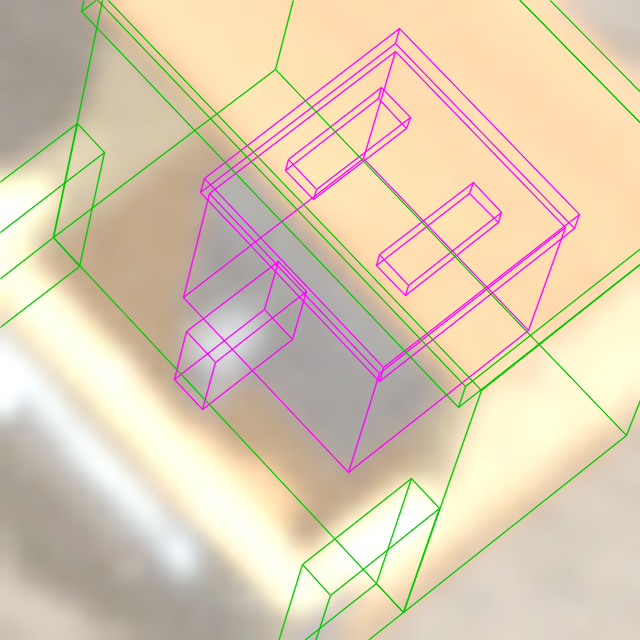

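View pics/side4b.png

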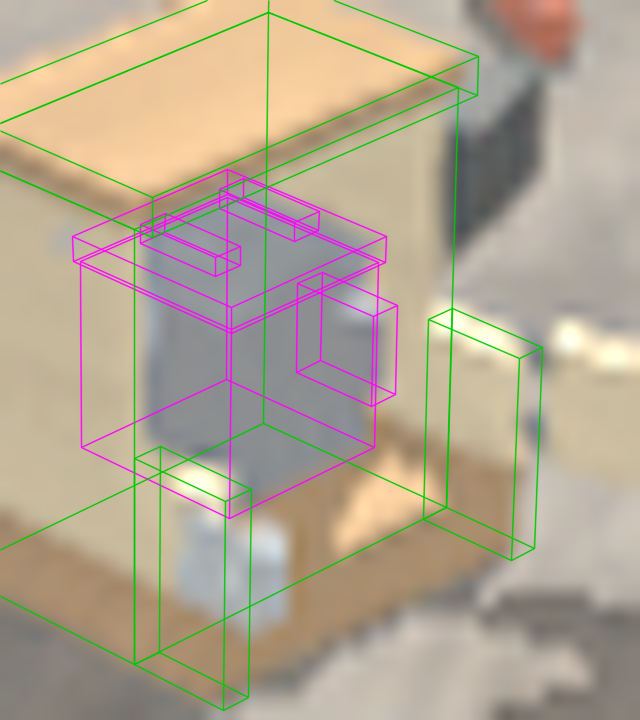

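```bash
cat >> h.py <<'E'
BIAS={'side':np.array([.15,.15]),'top':np.array([0,0.])}
E
python3 - <<'E'
from plan import *
Rg=Rt(-.522,np.radians(40))
delta((492.2,-294.4,75),Rg)
E
```

```text
tcp [ 449.7 -271.1  111.1] x [ 0.665 -0.383  0.641] y [-0.499 -0.867 -0.001] z [ 0.556 -0.319 -0.767]
shift units(tool) [ 0.7  -0.05  2.94] turn units [-0.01  0.02 -0.01]
```

```bash
python3 -m crank '[[0.15,-0.01,0.6,0,0,0],[0.15,-0.01,0.6,0,0,0],[0.15,-0.01,0.6,0,0,0],[0.15,-0.01,0.6,0,0,0],[0.1,-0.01,0.54,0,0,0]]'|sed -n 2,5p
python3 -m crank '[[0,0,0,0,0,0],[0,0,0,0,0,0]]' | sed -n 2,4p
python3 - <<'E'
from ov import *
from plan import *
for n,bx in(("side",(250,150,300,200)),("top",(285,190,335,240))):
    im=snapshot(n)[:,:,::-1]; cv2.imwrite(f"pics/{n}6.png",im);crop(n,bx,12,n+"6c",im)
delta((509.5,-304.4,75),Rt(-.522,np.radians(40)))
E
```

```text
tool_pos: [493.6, -295.2, 76.9]
tcp_rot: [0.088, 0.907, -0.242, 0.332]
wrist_force: [-0.7, 0.2, -0.8]
grip_width: 0.402
tool_pos: [492.4, -294.7, 76.1]
tcp_rot: [0.088, 0.908, -0.243, 0.331]
wrist_force: [-0.2, -0.1, -0.1]
tcp [ 491.8 -294.7   76. ] x [ 0.663 -0.382  0.644] y [-0.499 -0.866 -0.   ] z [ 0.558 -0.321 -0.765]
shift units(tool) [ 0.74 -0.02  0.69] turn units [ 0.   -0.02 -0.01]
```

View pics/side6c.png

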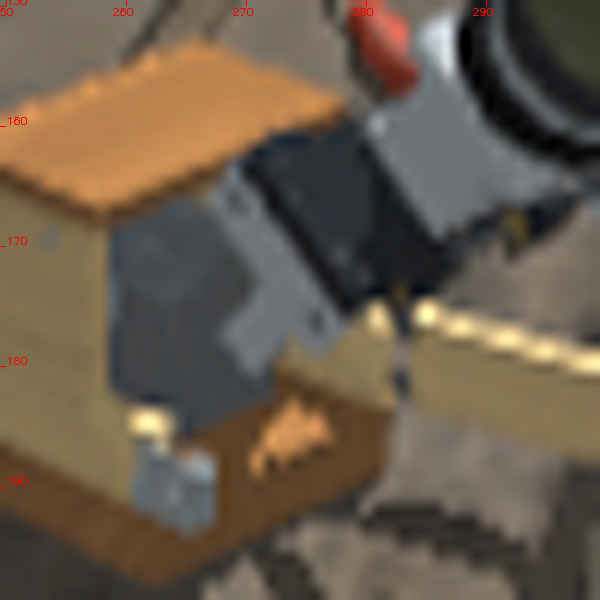

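View pics/top6c.png

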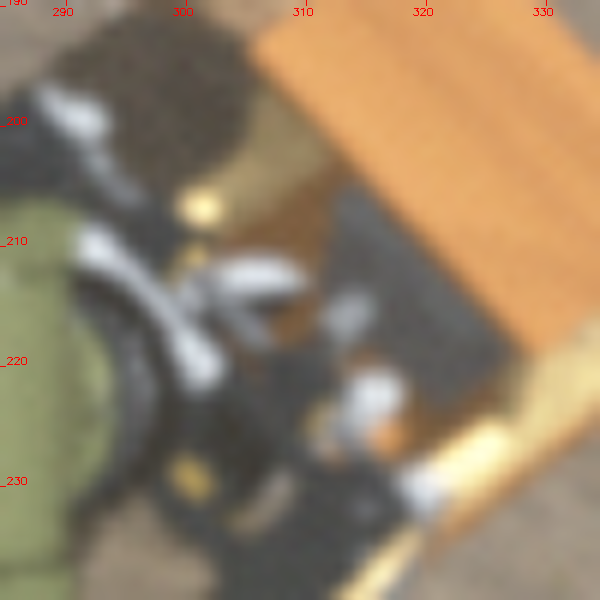

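```bash
python3 -m crank '[[0.24,0,0.23,0,0,0],[0.24,0,0.23,0,0,0],[0.24,0,0.23,0,0,0],[0,0,0,0,0,0],[0,0,0,0,0,0]]'|sed -n 2,5p
python3 - <<'E'
from ov import *
from plan import *
for n,bx in(("side",(250,150,300,200)),("top",(285,190,335,240))):
    im=snapshot(n)[:,:,::-1]; cv2.imwrite(f"pics/{n}7.png",im);crop(n,bx,12,n+"7c",im)
delta((509.5,-304.4,75),Rt(-.522,np.radians(40)))
E
```

```text
tool_pos: [508.6, -304.6, 73.9]
tcp_rot: [0.089, 0.908, -0.243, 0.331]
wrist_force: [-0.9, 0.4, 0.5]
grip_width: 0.397
tcp [ 508.4 -304.5   73.6] x [ 0.663 -0.383  0.643] y [-0.5   -0.866 -0.   ] z [ 0.557 -0.321 -0.766]
shift units(tool) [ 0.08 -0.03 -0.03] turn units [ 0.01 -0.   -0.02]
```

View pics/side7c.png

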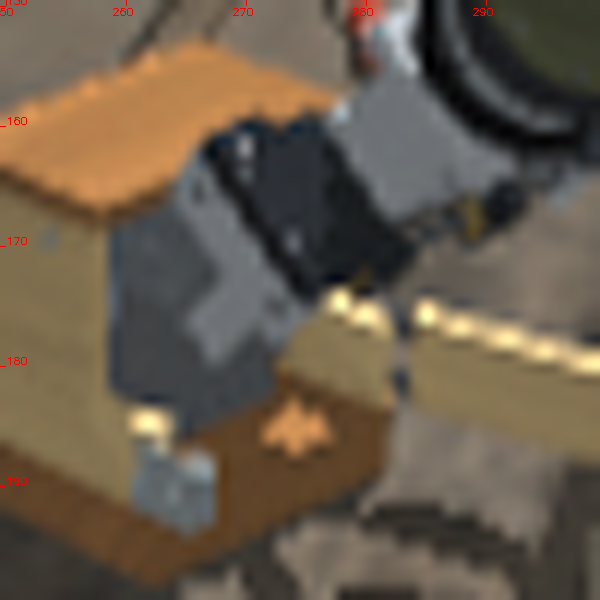

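View pics/top7c.png

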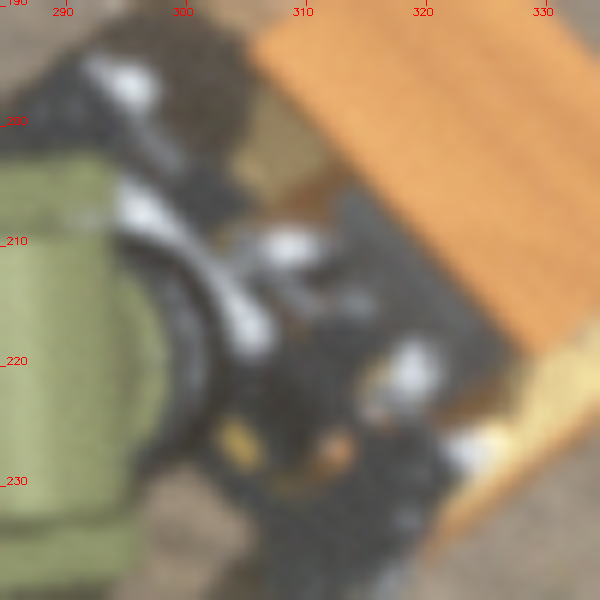

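```bash
python3 -m crank '[[0,0,0,0,0,0],[0,0,0,0,0,0],[0,0,0,0,0,0],[0,0,0,0,0,0],[0,0,0,0,0,0]]' 1 15|sed -n 2,5p;python3 -m crank '[[0,0,0,0,0,0],[0,0,0,0,0,0],[0,0,0,0,0,0]]' - 35|sed -n 2,5p
python3 - <<'E'
from ov import *
from plan import *
for n,bx in(("side",(250,150,300,200)),("top",(285,190,335,240))):
    im=snapshot(n)[:,:,::-1]; cv2.imwrite(f"pics/{n}8.png",im);crop(n,bx,12,n+"8c",im)
print(cur()[2]['wrist_force'],cur()[2]['torque'],cur()[2]['time'])
E
```

```text
tool_pos: [508.6, -304.7, 73.2]
tcp_rot: [0.089, 0.908, -0.243, 0.33]
wrist_force: [-1.7, 1.2, 0.3]
grip_width: 0.102
tool_pos: [508.7, -304.7, 73.2]
tcp_rot: [0.089, 0.908, -0.243, 0.33]
wrist_force: [-1.7, 0.9, 2.2]
grip_width: 0.107
[-1.97170131  1.55720099  2.47099729] [0.27168642 0.41752142 0.04355059] 18.0667
```

View pics/top8c.png

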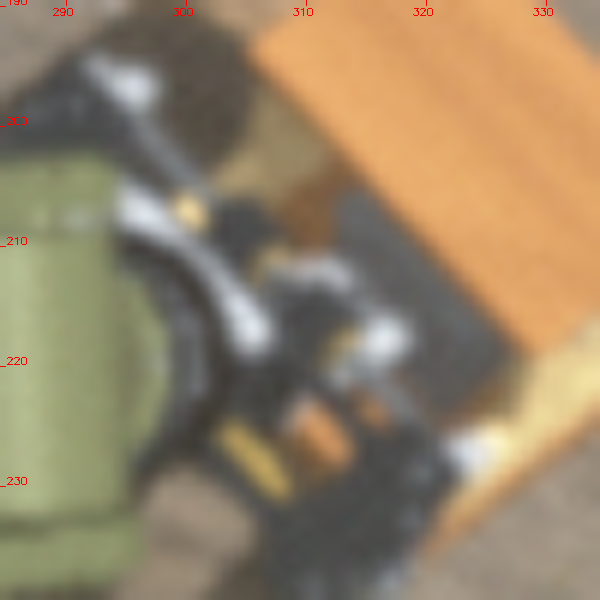

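View pics/side8c.png

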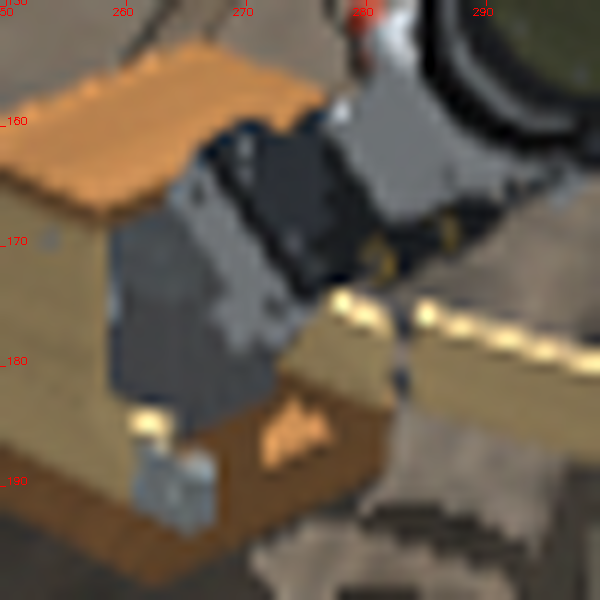

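```bash
python3 -m crank '[[0.13,0,-0.15,0,0,0],[0.13,0,-0.15,0,0,0],[0,0,0,0,0,0]]' |sed -n 2,5p;python3 -m crank '[[-0.3,0,-0.25,0,0,0],[-0.5,0,-0.4,0,0,0],[-0.6,0,-0.5,0,0,0],[-0.6,0,-0.5,0,0,0],[-0.6,0,-0.5,0,0,0]]'|sed -n 2,5p
python3 -m crank '[[-0.6,0,-0.5,0,0,0],[-0.6,0,-0.5,0,0,0],[-0.6,0,-0.5,0,0,0],[-0.6,0,-0.5,0,0,0],[-0.6,0,-0.5,0,0,0]]'|sed -n 2,5p
python3 - <<'E'
from ov import *
from plan import *
for n,bx in(("side",(245,150,315,210)),("top",(275,180,345,240))):
    im=snapshot(n)[:,:,::-1]; cv2.imwrite(f"pics/{n}9.png",im);crop(n,bx,10,n+"9c",im)
E
```

```text
tool_pos: [508.8, -304.9, 81.4]
tcp_rot: [0.089, 0.908, -0.243, 0.33]
wrist_force: [0.4, -0.8, -1.3]
grip_width: 0.106
tool_pos: [449.5, -270.6, 80.1]
tcp_rot: [0.089, 0.908, -0.243, 0.33]
wrist_force: [-0.1, -0.4, -0.8]
grip_width: 0.101
tool_pos: [381.9, -231.5, 80.0]
tcp_rot: [0.089, 0.908, -0.243, 0.33]
wrist_force: [-0.7, -0.5, -1.7]
grip_width: 0.104
```

View pics/side9c.png

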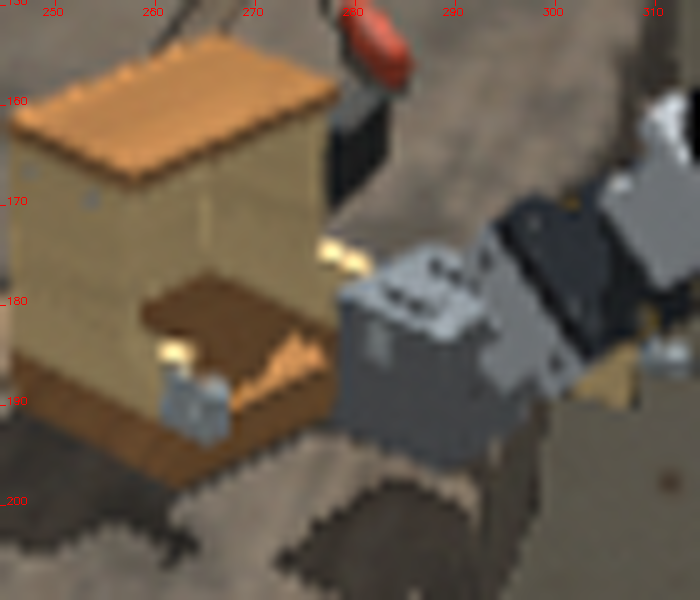

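View pics/top9c.png

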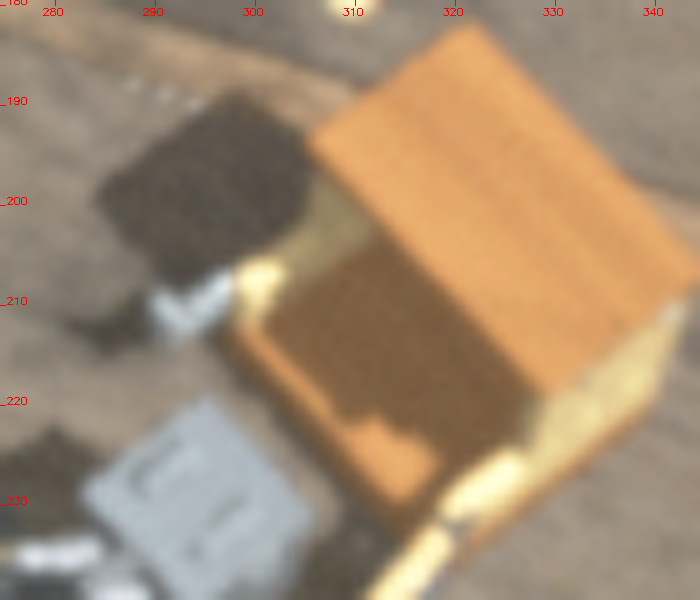

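```bash
python3 -m crank '[[0.3,0,-0.35,0,0,0],[0.6,0,-0.7,0,0,0],[0.6,0,-0.7,0,0,0],[0.6,0,-0.7,0,0,0],[0.3,0,-0.35,0,0,0]]' |sed -n 2,5p;python3 -m crank '[[0,0,0,0.643,0,-0.766],[0,0,0,0.643,0,-0.766],[0,0,0,0.643,0,-0.766],[0,0,0,0.643,0,-0.766],[0,0,0,0.643,0,-0.766]]'|sed -n 2,5p
python3 -m crank '[[0,0,0,0.643,0,-0.766],[0,0,0,0,0,0],[0,0,0,0,0,0]]'|sed -n 2,5p
python3 - <<'E'
from plan import *
print(cur()[2]['joint_positions'].round(2))
delta((503.7,130.3,155),Rt(0,np.radians(40)))
E
```

```text
tool_pos: [385.3, -232.3, 144.2]
tcp_rot: [0.087, 0.907, -0.242, 0.333]
wrist_force: [0.1, 0.6, -1.1]
grip_width: 0.101
tool_pos: [383.7, -231.7, 140.9]
tcp_rot: [0.025, 0.937, -0.077, 0.339]
wrist_force: [-0.7, 1.9, -2.1]
grip_width: 0.103
tool_pos: [383.1, -232.3, 140.2]
tcp_rot: [0.011, 0.94, -0.04, 0.339]
wrist_force: [0.8, -0.1, -1.9]
grip_width: 0.104
[-0.93 -0.09  2.28  0.9   0.66  0.07]
tcp [ 383.1 -232.3  140.2] x [ 0.767 -0.068  0.638] y [-0.083 -0.997 -0.006] z [ 0.636 -0.049 -0.77 ]
shift units(tool) [  3.87 -18.57   2.39] turn units [ 0.56  0.07 -0.77]
```

```bash
python3 -m crank '[[0.23,0,-0.28,0.56,0.07,-0.77],[0.23,0,-0.28,0,0,0],[0,0,0,0,0,0],[0,0,0,0,0,0]]'|sed -n 2,5p
python3 - <<'E'
from plan import *
delta((503.7,130.3,160),Rt(0,np.radians(40)))
E
```

```text
tool_pos: [383.1, -231.3, 154.9]
tcp_rot: [-0.0, 0.94, 0.001, 0.342]
wrist_force: [0.2, 0.4, -2.4]
grip_width: 0.102
tcp [ 383.1 -231.3  154.9] x [0.766 0.002 0.643] y [ 0.002 -1.     0.001] z [ 0.643  0.001 -0.766]
shift units(tool) [  4.81 -18.07   3.7 ] turn units [-0.01 -0.01  0.02]
```

```bash
for i in 1 2 3; do python3 -m crank '[[0.253,-0.951,0.195,0,0,0],[0.253,-0.951,0.195,0,0,0],[0.253,-0.951,0.195,0,0,0],[0.253,-0.951,0.195,0,0,0],[0.253,-0.951,0.195,0,0,0]]'|sed -n 2p;done
python3 -m crank '[[0.253,-0.951,0.195,0,0,0],[0.253,-0.951,0.195,0,0,0],[0.253,-0.951,0.195,0,0,0],[0.253,-0.951,0.195,0,0,0]]'|sed -n 2,5p
python3 -m crank '[[0,0,0,0,0,0],[0,0,0,0,0,0],[0,0,0,0,0,0]]'|sed -n 2,5p
python3 - <<'E'
from plan import *
d=delta((503.7,130.3,160),Rt(0,np.radians(40)))
for n,bx in(("side",(195,190,265,260)),("top",(185,140,255,205))):
    im=snapshot(n)[:,:,::-1]; cv2.imwrite(f"pics/{n}10.png",im);crop(n,bx,9,n+"10c",im)
print(cur()[2]['time'])
E
```

```text
tool_pos: [414.5, -134.9, 155.9]
tool_pos: [446.1, -39.4, 157.5]
tool_pos: [477.5, 56.3, 158.8]
tool_pos: [502.5, 132.5, 159.6]
tcp_rot: [-0.002, 0.939, 0.002, 0.343]
wrist_force: [0.0, 0.2, -2.2]
grip_width: 0.105
tool_pos: [502.2, 130.7, 159.4]
tcp_rot: [-0.001, 0.94, 0.002, 0.342]
wrist_force: [-0.2, -1.2, -2.1]
grip_width: 0.105
tcp [502.2 130.7 159.4] x [0.766 0.003 0.643] y [ 0.005 -1.    -0.001] z [ 0.643  0.003 -0.766]
shift units(tool) [0.08 0.02 0.03] turn units [-0.04 -0.    0.04]
22.6
```

View pics/side10c.png

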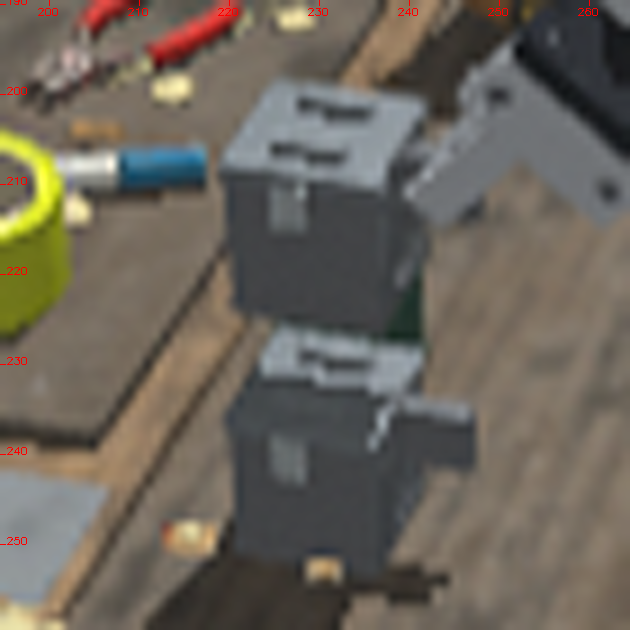

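View pics/top10c.png

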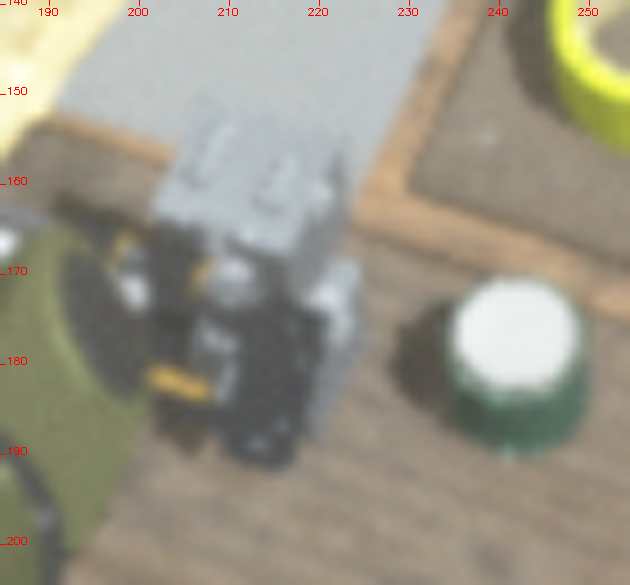

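Run:
```python
from h import *
for n,src,bx in(("side","side10",(215,193,255,233)),("top","top10",(195,145,235,185)),("side","side0",(215,220,255,260)),("top","top0",(195,155,235,195))):
    im=cv2.imread(f"pics/{src}.png").astype(float); g=im.copy(); im=np.clip((g-60)*1.6,0,255).astype(np.uint8) if n=='top' else np.clip(255*(g/255)**.6,0,255).astype(np.uint8)
    crop(n,bx,16,src+"h",im)
```

```text
(no output)
```

View pics/side10h.png

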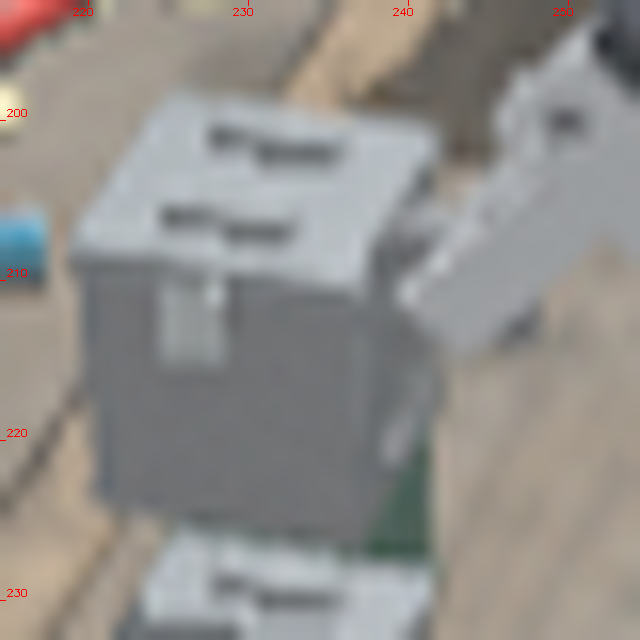

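View pics/top10h.png

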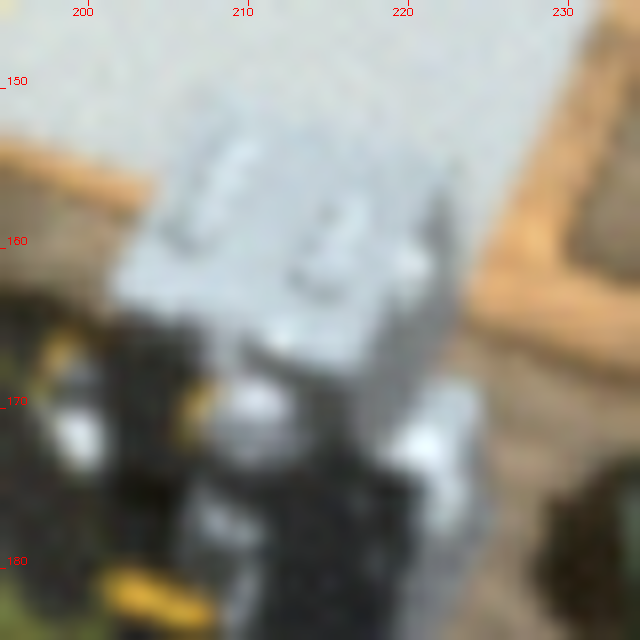

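View pics/side0h.png

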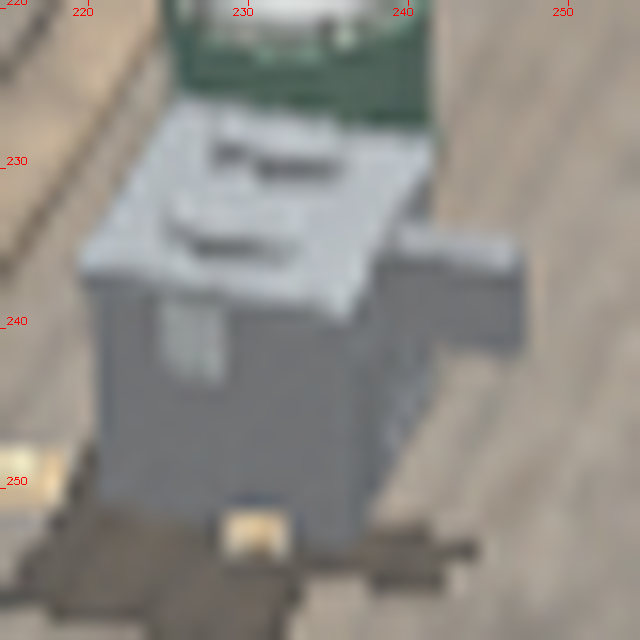

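View pics/top0h.png

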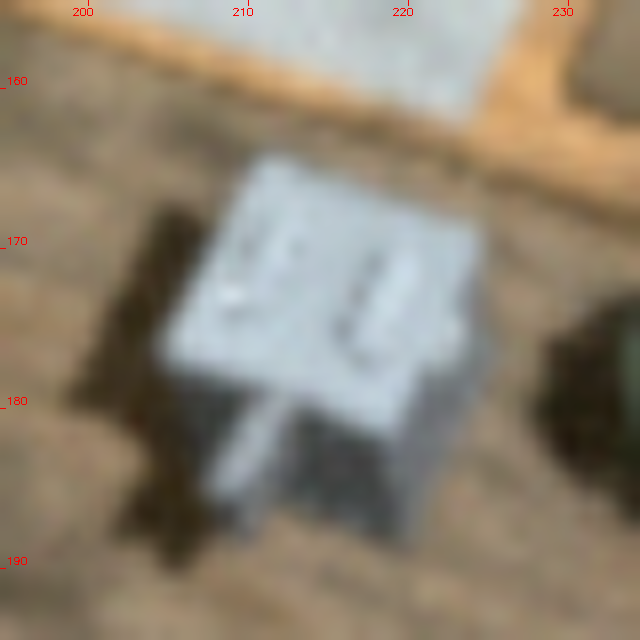

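```bash
cat > ft.py <<'E'
from ov import *
lid=np.array([(31.5,31.5,68),(31.5,-31.5,68),(-31.5,-31.5,68),(-31.5,31.5,68)])
def cc(x0,y0,L,s=16): return [(x0+a/s-.5,y0+b/s-.5) for a,b in L]
E
python3 - <<'E'
from ft import *
B={'side':list(zip(lid,cc(215,220,[(80,258),(180,97),(437,140),(345,320)]))),
'top':list(zip(lid,cc(195,155,[(262,155),(482,235),(390,437),(160,350)])))}
zl=lid+[0,0,116.2]
H={'side':list(zip(zl,cc(215,193,[(72,240),(170,88),(440,130),(365,292)]))),
'top':list(zip(zl,cc(195,145,[(205,112),(445,165),(347,378),(112,287)])))}
for k in('side','top'):
    b,rb=fit({k:B[k]},[544,130,0]); h_,rh=fit({k:H[k]},[544,130,0]); print(k,b.round(2),h_.round(2),(h_-b).round(2),rb.round(1),rh.round(1))
b,rb=fit(B,[544,130,0]); h_,rh=fit(H,[544,130,0]); print(b.round(2),h_.round(2),(h_-b).round(2))
E
```

```text
side [ 5.4427e+02  1.3045e+02 -3.0000e-02] [5.3919e+02 1.2997e+02 2.0000e-02] [-5.08 -0.49  0.04] [-0.4  0.1 -0.1  0.1  0.4  0.3  0.2 -0.6] [-0.2  0.3 -0.2  0.2  0.6 -0.1 -0.2 -0.4]
top [ 5.4425e+02  1.3000e+02 -1.0000e-02] [5.3868e+02 1.2890e+02 2.0000e-02] [-5.57 -1.1   0.03] [-0.1 -0.2  0.4 -0.2 -0.2  0.  -0.2  0.3] [ 0.1 -1.5  0.3 -0.1  0.2  0.2 -0.6  0.9]
[ 5.4431e+02  1.3016e+02 -2.0000e-02] [5.3917e+02 1.2935e+02 2.0000e-02] [-5.14 -0.8   0.04]
```

```bash
python3 -m crank '[[0.2,-0.09,0.167,-0.19,0,0.23],[-0.25,0,0.3,0,0,0],[-0.3,0,0.35,0,0,0],[-0.3,0,0.35,0,0,0],[-0.18,0,0.22,0,0,0]]'|sed -n 2,5p
python3 -m crank '[[0,0,0,0,0,0],[0,0,0,0,0,0],[0,0,0,0,0,0]]'|sed -n 2,5p
python3 - <<'E'
from h import *
for n,bx in(("side",(215,203,255,243)),("top",(195,150,235,190))):
    g=snapshot(n)[:,:,::-1]; cv2.imwrite(f"pics/{n}11.png",g); g=g.astype(float)
    im=np.clip((g-60)*1.6,0,255).astype(np.uint8) if n=='top' else np.clip(255*(g/255)**.6,0,255).astype(np.uint8)
    crop(n,bx,16,n+"11h",im)
E
```

```text
tool_pos: [507.5, 131.6, 127.3]
tcp_rot: [0.004, 0.94, -0.011, 0.342]
wrist_force: [0.5, -0.8, -1.9]
grip_width: 0.103
tool_pos: [508.1, 132.0, 128.6]
tcp_rot: [0.004, 0.939, -0.011, 0.343]
wrist_force: [-1.0, 0.9, -1.7]
grip_width: 0.104
```

View pics/side11h.png

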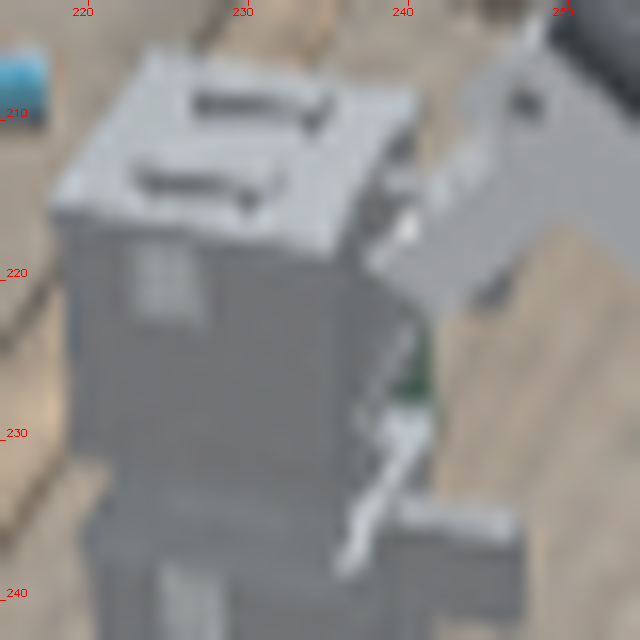

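View pics/top11h.png

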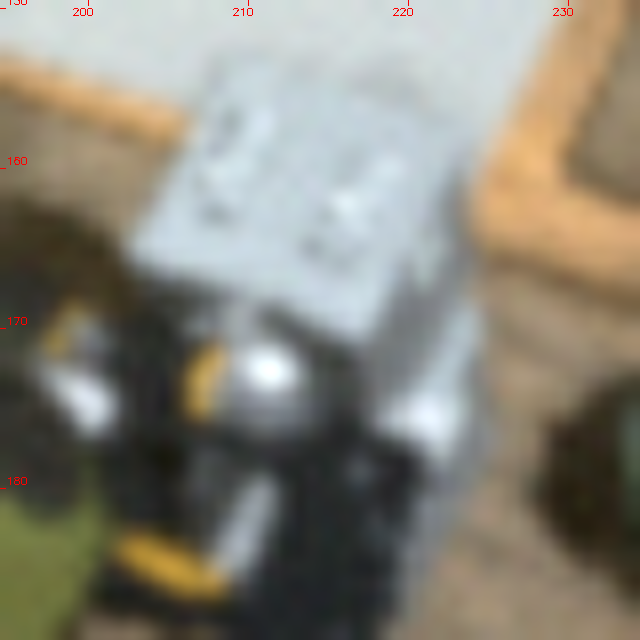

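Run:
```python
from ft import *
B={'side':list(zip(lid,cc(215,220,[(80,258),(180,97),(437,140),(345,320)]))),
'top':list(zip(lid,cc(195,155,[(262,155),(482,235),(390,437),(160,350)])))}
zl=lid+[0,0,85.4]
H={'side':list(zip(zl,cc(215,203,[(50,205),(148,48),(418,92),(335,250)]))),
'top':list(zip(zl,cc(195,150,[(220,50),(468,130),(362,337),(128,248)])))}
for k in('side','top'):
    b,rb=fit({k:B[k]},[544,130,0]); h_,rh=fit({k:H[k]},[544,130,0]); print(k,b.round(2),h_.round(2),(h_-b).round(2),rh.round(1))
b=[544.3,130.2,-.015]; h_=[544.3,130.2,-.02]
for n,bx in(("side",(205,200,255,260)),("top",(195,150,235,190))):
    overlay(n,cv2.imread(f"pics/{n}11.png"),bx,12,n+"11o",[(b,BIN,(255,0,255),0),(h_,BIN,(0,255,0),85.4)])
```

```text
side [ 5.4427e+02  1.3045e+02 -3.0000e-02] [5.4564e+02 1.3069e+02 1.0000e-02] [1.37 0.23 0.04] [-0.2  0.1 -0.1  0.2  0.4 -0.2 -0.  -0.1]
top [ 5.4425e+02  1.3000e+02 -1.0000e-02] [546.52 130.75   0.  ] [2.28 0.75 0.01] [ 0.5 -0.2 -0.1 -0.3  0.   0.  -0.4  0.5]
```

View pics/side11o.png

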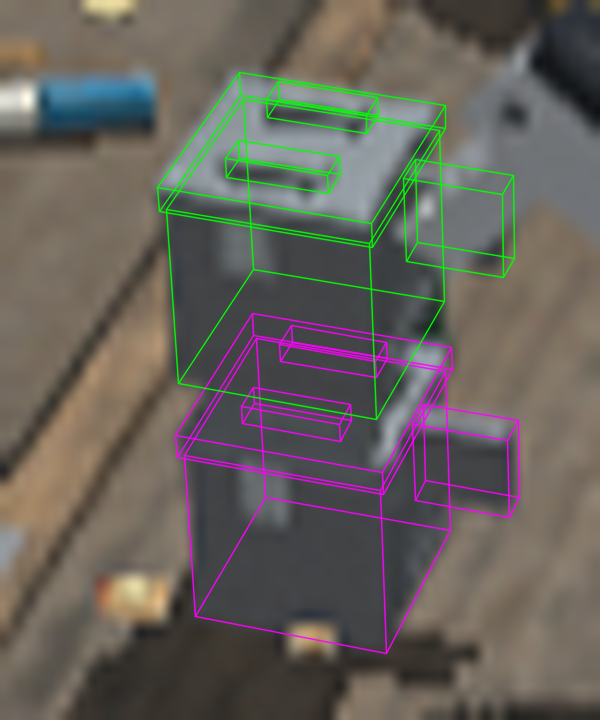

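View pics/top11o.png

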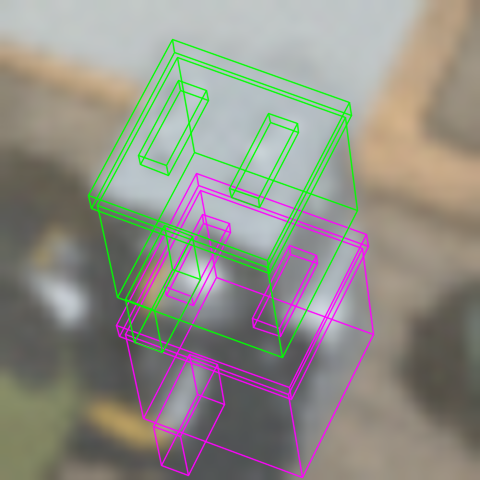

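```bash
python3 -m crank '[[-0.054,-0.01,-0.045,-0.11,0,0.13],[-0.1,0,0.12,0,0,0],[-0.1,0,0.12,0,0,0],[-0.06,0,0.07,0,0,0],[0,0,0,0,0,0]]'|sed -n 2,5p
python3 -m crank '[[0,0,0,0,0,0],[0,0,0,0,0,0]]'|sed -n 2,5p
```

```text
tool_pos: [507.1, 130.7, 121.9]
tcp_rot: [0.005, 0.94, -0.017, 0.34]
wrist_force: [-0.2, 0.3, -1.0]
grip_width: 0.105
tool_pos: [507.2, 130.9, 122.3]
tcp_rot: [0.005, 0.94, -0.017, 0.34]
wrist_force: [0.4, -0.2, -2.0]
grip_width: 0.103
```

```bash
python3 -m crank '[[-0.05,0,0.06,0,0,0],[-0.05,0,0.06,0,0,0],[-0.03,0,0.035,0,0,0],[0,0,0,0,0,0],[0,0,0,0,0,0]]'|sed -n 2,5p
```

```text
tool_pos: [507.5, 130.0, 119.3]
tcp_rot: [0.004, 0.94, -0.016, 0.339]
wrist_force: [0.3, 0.4, -2.0]
grip_width: 0.104
```

```bash
python3 -m crank '[[-0.03,0,0.035,0,0,0],[-0.03,0,0.035,0,0,0],[0,0,0,0,0,0],[0,0,0,0,0,0]]'|sed -n 2,4p;  python3 -m crank '[[-0.03,0,0.035,0,0,0],[-0.03,0,0.035,0,0,0],[0,0,0,0,0,0],[0,0,0,0,0,0]]'|sed -n 2,4p
```

```text
tool_pos: [507.6, 129.6, 118.1]
tcp_rot: [0.004, 0.941, -0.016, 0.339]
wrist_force: [-0.4, 0.3, -2.1]
tool_pos: [508.1, 129.5, 117.4]
tcp_rot: [0.004, 0.941, -0.015, 0.339]
wrist_force: [-4.7, -0.7, 5.9]
```

Run:
```python
from h import *
from plan import *
for n,bx in(("side",(215,207,255,247)),("top",(195,150,235,190))):
    g=snapshot(n)[:,:,::-1]; cv2.imwrite(f"pics/{n}12.png",g); g=g.astype(float)
    im=np.clip((g-60)*1.6,0,255).astype(np.uint8) if n=='top' else np.clip(255*(g/255)**.6,0,255).astype(np.uint8)
    crop(n,bx,16,n+"12h",im)
p,r,o=cur();print(p,o['wrist_force'].round(1),o['torque'].round(2),np.degrees(np.arctan2(*-r.apply([0,1,0])[[0,1]])),o['time'])
```

```text
[508.02335563 129.46347209 117.35812578] [-5.8 -0.   4. ] [-0.03  0.51  0.04] 1.807491594139347 25.1333
```

View pics/side12h.png

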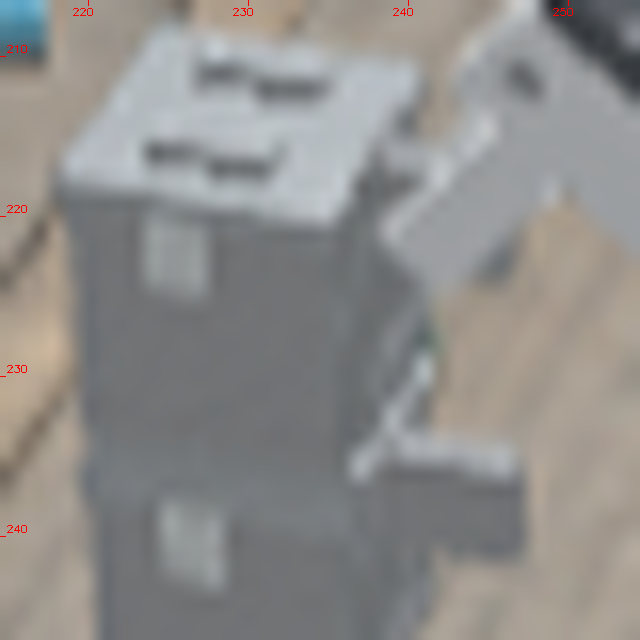

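View pics/top12h.png

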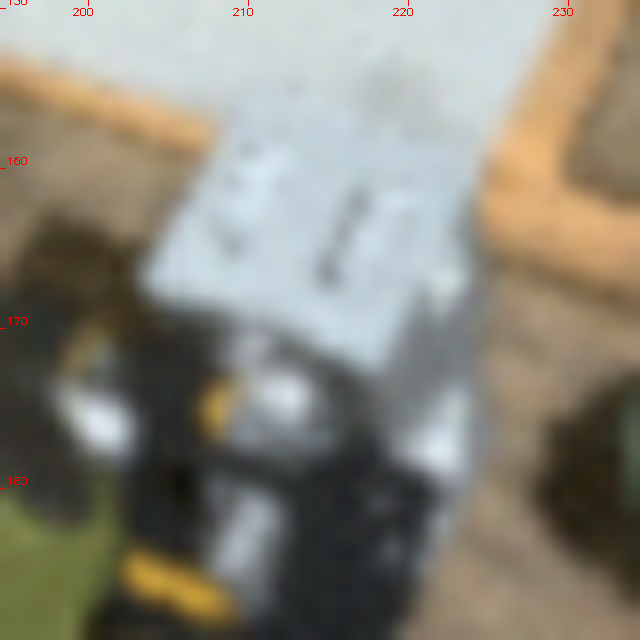

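```bash
cat > m.py <<'E'
from ft import *
def go(S,Tp,so,to,z):
    B={'side':list(zip(lid,cc(215,220,[(80,258),(180,97),(437,140),(345,320)]))),
    'top':list(zip(lid,cc(195,155,[(262,155),(482,235),(390,437),(160,350)])))}
    zl=lid+[0,0,z]
    H={'side':list(zip(zl,cc(*so,S))),'top':list(zip(zl,cc(*to,Tp)))}
    for k in('side','top'):
        b,rb=fit({k:B[k]},[544,130,0]); h_,rh=fit({k:H[k]},[544,130,0]); print(k,b.round(2),h_.round(2),(h_-b).round(2),rh.round(1))
E
python3 - <<'E'
from m import *
go([(58,175),(160,22),(420,65),(338,222)],[(228,80),(475,165),(378,370),(140,280)],(215,207),(195,150),74)
# label centre
u=np.array(cc(215,207,[(178,257)]))[0]; v=np.array(cc(215,220,[(193,342)]))[0]
for z in (74,70):
  P=np.array([557,130+30,45]); print(z,u-v, proj('side',P+[0,0,z])-proj('side',P), proj('side',P+[1,0,0])-proj('side',P),proj('side',P+[0,1,0])-proj('side',P))
E
```

```text
side [ 5.4427e+02  1.3045e+02 -3.0000e-02] [545.89 127.21  -0.  ] [ 1.62 -3.24  0.02] [-0.3  0.1 -0.3 -0.   0.6 -0.1  0.  -0. ]
top [ 5.4425e+02  1.3000e+02 -1.0000e-02] [5.4497e+02 1.2829e+02 1.0000e-02] [ 0.72 -1.71  0.02] [ 0.6 -0.   0.  -0.5 -0.2 -0.1 -0.4  0.6]
74 [ -0.9375 -18.3125] [[ -1.0765566  -17.41646587]] [[-0.27059621 -0.04680507]] [[-0.09719606  0.17117725]]
70 [ -0.9375 -18.3125] [[ -1.01693971 -16.445784  ]] [[-0.27059621 -0.04680507]] [[-0.09719606  0.17117725]]
```

```bash
python3 -m crank '[[0.1,0,-0.115,0,0,0],[-0.04,-0.14,-0.032,0,0,0],[0,0,0,0,0,0],[0,0,0,0,0,0],[0,0,0,0,0,0]]'|sed -n 2,4p;  python3 -m crank '[[-0.05,0,0.06,0,0,0],[-0.03,0,0.035,0,0,0],[0,0,0,0,0,0],[0,0,0,0,0,0]]'|sed -n 2,4p;python3 -m crank '[[-0.03,0,0.035,0,0,0],[-0.03,0,0.035,0,0,0],[0,0,0,0,0,0],[0,0,0,0,0,0]]'|sed -n 2,4p
```

```text
tool_pos: [506.8, 132.1, 119.7]
tcp_rot: [0.004, 0.941, -0.015, 0.338]
wrist_force: [0.7, 0.1, -2.6]
tool_pos: [507.0, 131.7, 117.7]
tcp_rot: [0.004, 0.941, -0.015, 0.338]
wrist_force: [0.5, 0.1, -2.0]
tool_pos: [507.2, 131.3, 116.5]
tcp_rot: [0.003, 0.941, -0.015, 0.338]
wrist_force: [0.0, 0.2, -3.0]
```

```bash
python3 -m crank '[[-0.04,-0.01,0.045,0,0,0],[-0.03,0,0.035,0,0,0],[0,0,0,0,0,0],[0,0,0,0,0,0]]'|sed -n 2,4p;  python3 -m crank '[[-0.03,-0.01,0.035,0,0,0],[-0.03,0,0.035,0,0,0],[0,0,0,0,0,0],[0,0,0,0,0,0]]'|sed -n 2,4p
```

```text
tool_pos: [507.3, 131.1, 115.1]
tcp_rot: [0.003, 0.941, -0.015, 0.337]
wrist_force: [-0.1, 0.1, -2.3]
tool_pos: [507.4, 130.9, 113.8]
tcp_rot: [0.003, 0.942, -0.015, 0.337]
wrist_force: [0.2, -0.1, -2.1]
```

```bash
python3 -m crank '[[-0.03,-0.01,0.035,0,0,0],[-0.03,0,0.035,0,0,0],[0,0,0,0,0,0],[0,0,0,0,0,0]]'|sed -n 2,4p;  python3 -m crank '[[-0.03,0,0.035,0,0,0],[-0.03,0,0.035,0,0,0],[0,0,0,0,0,0],[0,0,0,0,0,0]]'|sed -n 2,4p
```

```text
tool_pos: [507.6, 130.6, 112.5]
tcp_rot: [0.002, 0.942, -0.014, 0.336]
wrist_force: [0.9, -0.9, -0.9]
tool_pos: [508.0, 130.5, 111.8]
tcp_rot: [0.002, 0.942, -0.014, 0.336]
wrist_force: [-3.9, 1.4, 4.7]
```

```bash
python3 -m crank '[[0,0,0,0,0,0],[0,0,0,0,0,0],[0,0,0,0,0,0]]' - 5|sed -n 2,5p;python3 -m crank '[[0,0,0,0,0,0],[0,0,0,0,0,0],[0,0,0,0,0,0],[0,0,0,0,0,0]]' 0.6|sed -n 2,5p
python3 - <<'E'
from h import *
for n,bx in(("side",(205,197,265,257)),("top",(195,150,235,190))):
    g=snapshot(n)[:,:,::-1]; cv2.imwrite(f"pics/{n}13.png",g)
    crop(n,bx,12,n+"13h",g)
E
```

```text
tool_pos: [507.7, 130.4, 111.3]
tcp_rot: [0.002, 0.942, -0.014, 0.336]
wrist_force: [-2.0, 1.6, 1.4]
grip_width: 0.103
tool_pos: [507.7, 130.2, 111.2]
tcp_rot: [0.002, 0.942, -0.014, 0.336]
wrist_force: [-0.5, -0.1, 0.0]
grip_width: 0.352
```

View pics/side13h.png

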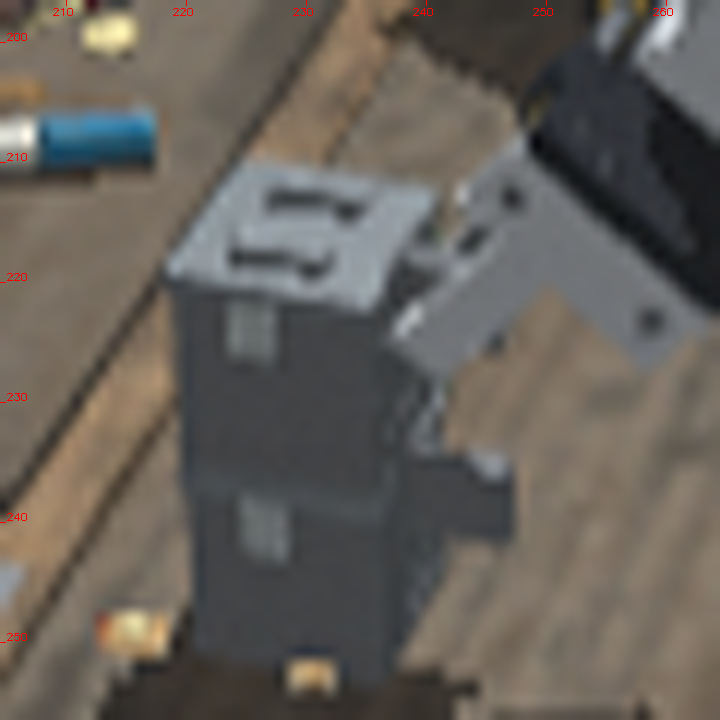

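View pics/top13h.png

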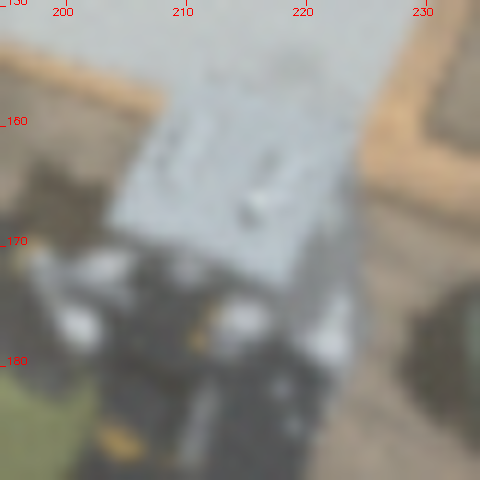

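```bash
python3 -m crank '[[0,0,-0.3,0,0,0],[0,0,-0.5,0,0,0],[0,0,-1,0,0,0],[0,0,-1,0,0,0],[0,0,-1,0,0,0]]'|sed -n 2,5p;python3 -m crank '[[0,0,-1,0,0,0],[0,0,-1,0,0,0],[0,0,-1,0,0,0],[0,0,-1,0,0,0],[0,0,-1,0,0,0]]'|sed -n 2,5p
python3 - <<'E'
from h import *
for n,bx in(("side",(215,205,255,255)),("top",(195,150,235,190))):
    g=snapshot(n)[:,:,::-1]; cv2.imwrite(f"pics/{n}14.png",g)
    g=g.astype(float);im=np.clip((g-60)*1.6,0,255).astype(np.uint8) if n=='top' else np.clip(255*(g/255)**.6,0,255).astype(np.uint8)
    crop(n,bx,12,n+"14h",im)
E
```

```text
tool_pos: [458.9, 131.3, 170.5]
tcp_rot: [0.002, 0.942, -0.014, 0.335]
wrist_force: [-0.1, -0.1, 0.1]
grip_width: 0.4
tool_pos: [395.6, 132.5, 248.3]
tcp_rot: [0.002, 0.942, -0.014, 0.336]
wrist_force: [-1.1, 0.8, -0.2]
grip_width: 0.403
```

View pics/side14h.png

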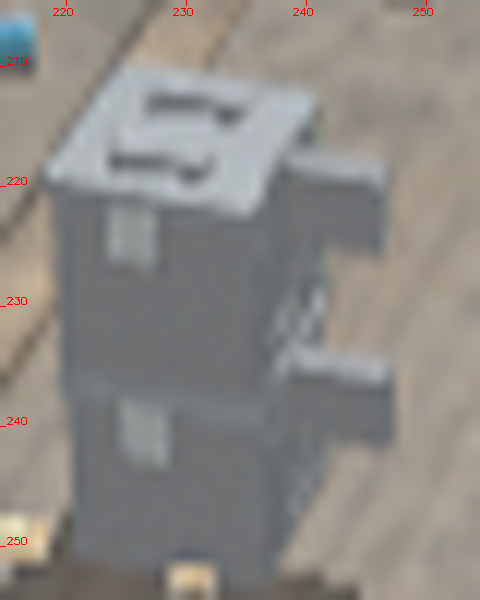

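View pics/top14h.png

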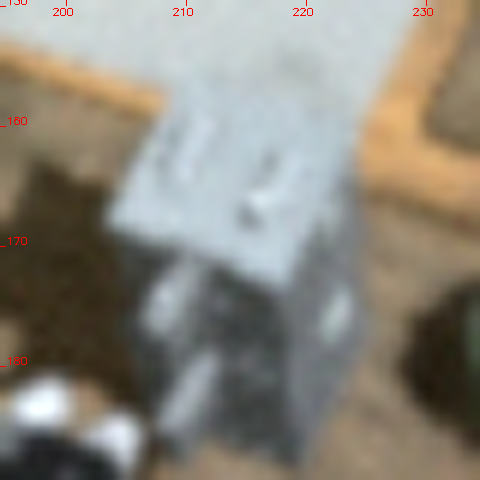

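View pics/side14.png

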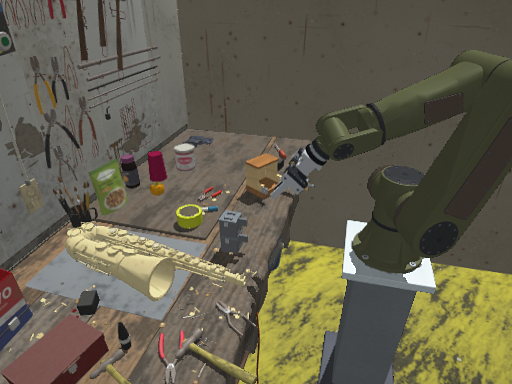

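View pics/top14.png

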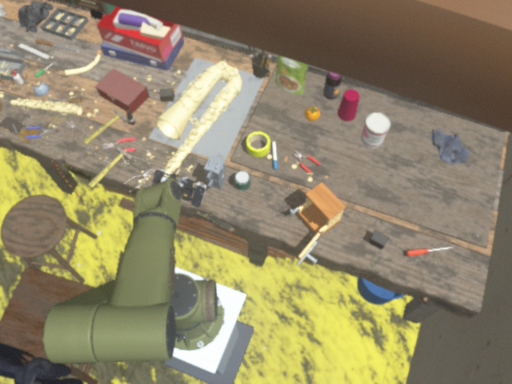

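Run:
```python
from ov import *
for P in ([544.3-60,130,66],[557,160,45]):
  for z in(68,74): print(z,proj('side',np.array(P)+[0,0,z])-proj('side',P))
b=[544.3,130.2,-.015]
for n,bx in(("side",(210,200,260,258)),("top",(195,150,235,190))):
    overlay(n,cv2.imread(f"pics/{n}14.png"),bx,12,n+"14o",[(b,BIN,(255,0,255),0),(b,BIN,(0,255,0),68)])
```

```text
68 [[ -0.31913153 -16.20249697]]
74 [[ -0.34800668 -17.67898856]]
68 [[ -0.98719326 -15.96172708]]
74 [[ -1.0765566  -17.41646587]]
```

View pics/side14o.png

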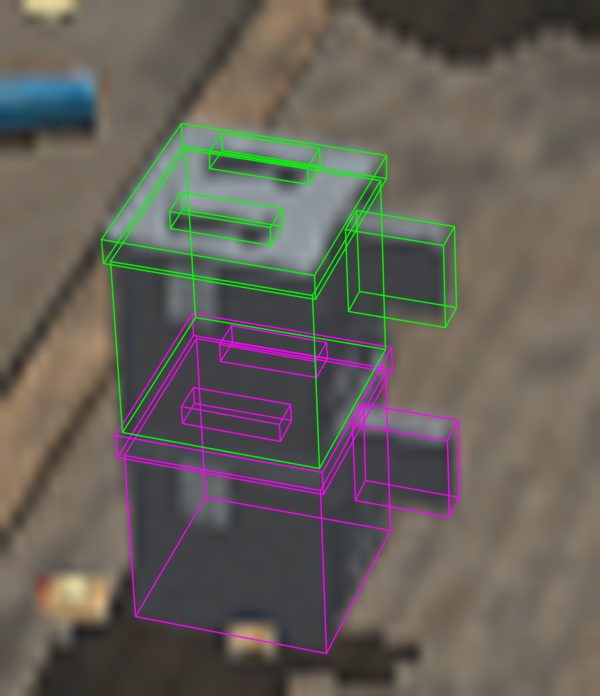

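View pics/top14o.png

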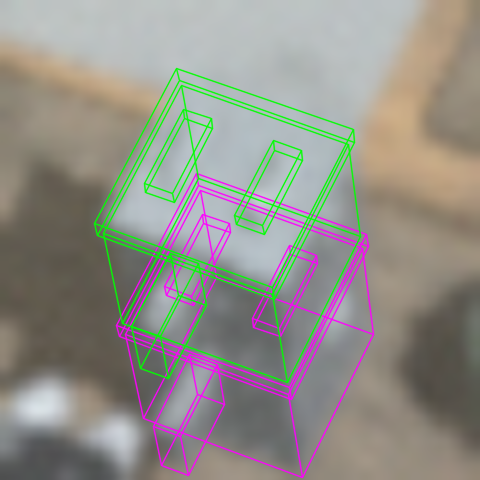

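Run:
```python
from h import *
g=cv2.imread("pics/side14.png").astype(float)
g=np.clip(255*(g/255)**.6,0,255).astype(np.uint8)
a=g[208:248,212:252]
crop("side",(232,212,252,246),20,"f14",g); crop("side",(216,210,240,246),20,"l14",g)
# correlation of the label/fin patches
gr=cv2.cvtColor(cv2.imread("pics/side14.png"),cv2.COLOR_BGR2GRAY).astype(np.float32)
U=cv2.resize(gr,None,fx=8,fy=8,interpolation=cv2.INTER_CUBIC)
for nm,(x0,y0,x1,y1) in {'fin':(243,215,250,228),'label':(221,220,231,229)}.items():
    t=U[y0*8:y1*8,x0*8:x1*8]; s=U[(y0+12)*8:(y1+22)*8,(x0-3)*8:(x1+4)*8]
    r=cv2.matchTemplate(s,t,cv2.TM_CCOEFF_NORMED); _,m,_,l=cv2.minMaxLoc(r); print(nm,m,l[0]/8-3,l[1]/8+12)
```

```text
fin 0.9190394878387451 0.5 16.375
label 0.4910144507884979 1.125 17.625
```

View pics/f14.png

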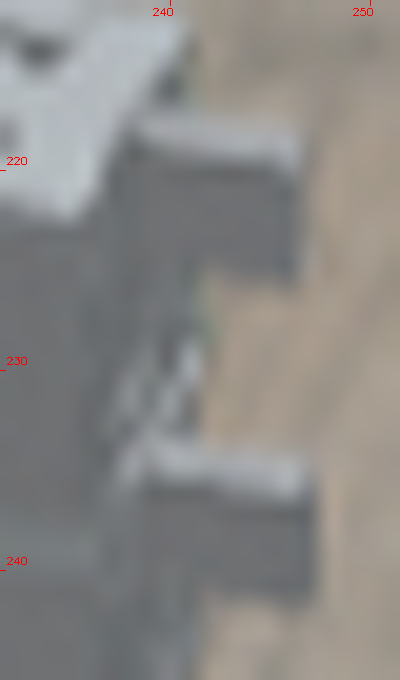

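View pics/l14.png

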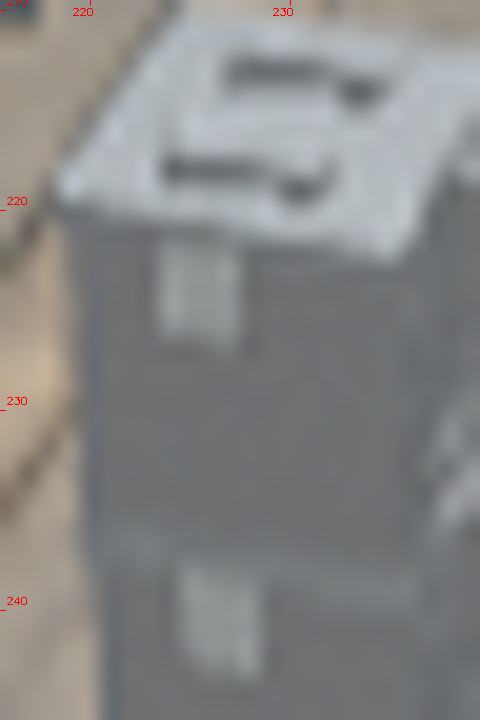

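Run:
```python
from h import *
o=get_obs(); print(o['time'],o['wrist_force'].round(1))
# gate angle from top picture: gate top (z=72) hinge/free edge
for a,b in [((319,233),(301,262.5))]:
    A=atz('top',a,72);B=atz('top',b,72);d=B-A;print(np.hypot(*d[:2]),np.arctan2(d[1],d[0])-(-.525+np.pi/2))
print(job_done())
```

```text
29.1667 [0.1 0.  0.1]
136.07089334693572 1.906674405434424
the job is handed in; nothing more can be done
None
```

I lifted the latch bar by its knob with the gate still shut and swung the gate wide open. Then I drew the bin out by its fin, set it down on the base bin and handed the job in at 29.2 s. `job_done()` gave no verdict, so what follows is from my own last checks.

- **Seating:** My first lowering met resistance with the bin resting on the lugs (TCP at 117.4 mm), off by about 2–3 mm sideways. I lifted it, shifted it and lowered again. The second time it went 5.6 mm lower before contact (111.8 mm), and the TCP settled to 111.2 mm on release. The lugs are 6 mm high, so this matches a full drop.
- **Height in the pictures:** The spacing of the two fins in the side picture gives about 68–69 mm. Individual readings disagreed: the label spacing suggested about 70 mm, and a label template match was too poor to use.
- **Sideways position:** In the side picture the bins look aligned within about a millimetre. The top picture suggested the upper bin might sit up to 3 mm further out, which is within the 6 mm limit. I saw no tilt but did not measure it.
- **Gate:** The top picture gives about 1.9 rad open, and the gripper's path gives about 1.75 rad. Both are well over 1.2 rad.
- **Rest of the scene:** The tin looked unmoved in the last top picture. I measured neither it nor the iron block and pliers for movement. The gripper was about 180 mm clear of the stack with no force on the wrist.

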